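Clamp the marked rock core and clear the bench

ROBOT

A 6-joint arm with a two-finger parallel gripper is mounted at the origin on the work surface. World frame = base frame: x ahead of the robot, y to its left, z up, the work surface at z = 0. Lengths are in m, angles in rad, forces in N, time in s.
With the tool pointing down it reaches from about 0.35 to 0.975 m from the base axis. Payload 4.9 kg.
Tool frame: the origin (TCP) lies at the very end of the fingers, on their centre line; the grasp point (between the pads) lies 19 mm behind it (ctrl.tcp_to_grasp is the z of the grasp point in the tool frame, in m); z points along the fingers, y is the line along which they close (so a half turn about z gives the same grasp; the last joint's range is limited). The gripper opens to 85 mm and grips with 20 to 120 N. Pads are 22 mm wide; open, the fingers measure 114 mm over their backs; the gripper's body (76 mm by 85 mm) begins 54 mm behind the grasp point. The pads swing forward as they close: fully open they stand 13 mm farther back than shut.
Start: joints at [-1.258, 0.053, 1.613, -0, 1.476, -0.119], TCP at [0.262, -0.568, 0.231] pointing down, gripper open.
Joint ranges: [-3.01, 3.01], [-1.01, 2.22], [0.06, 2.58], [-1.02, 4.17], [0.09, 2.62], [-3.14, 3.14]. Speed limits (rad/s): [2.57, 2.57, 3.14, 3.14, 3.14, 3.14].

INTERFACE

Orientations are given as a rotation vector (axis times angle).
In Python, from station import ctrl, eyes, job, nets gives the robot as it stands. The module is installed in compiled form; this text tells all that it offers.
- The arm moves only by the tool jog_arm, never from a script. Its argument "commands" is one flat list of numbers, 7 for each row, row after row: the shift along the tool's x, y, z each as a share of 0.06 m, from -1 to 1, then the turn, a rotation vector about the tool's x, y, z each as a share of 0.1 rad, from -1 to 1, then the finger opening in mm, from 0 to 85.4. In form: [x, y, z, ax, ay, az, grip, x, y, z, ax, ay, az, grip, ...]. A call has 1 to 20 rows; each row shifts and turns the commanded pose from where the row before left it, along the tool's axes as they then stand; what a row does not reach is not made up. A row lasts 1/8 s, in which the tool goes at most 62.5 mm and 10.7 degrees, less where a joint would pass 70% of its speed; a pose out of reach is approached as far as the arm can. A call with a number of a shift or a turn outside -1 to 1 is refused whole. A call with a gripper value outside its range is refused whole. The fingers move at their own pace and stop on an object; "newtons" is the grip in N (left out, the last holds). Time passes only in rows, so rows that do not move let the fingers close. It gives the time, the measured TCP pose, the force, the opening and the grip force at its end, in the units of the state.
- ctrl.get_obs(): the state, without advancing time (a new reading comes with each control period).
- eyes.get_image(name): name is "scene" or "top"; returns a dict with "image" (384x512x3 uint8, red, green, blue), "z_map" (384x512 float32, m along the optical axis (not along the pixel's ray), 0 where there is no reading), "K" (3x3 intrinsics, pixels), "dist_coeffs" ([k1, k2, p1, p2, k3] as OpenCV has them; the pictures are not rectified), "cam_to_world" (4x4, takes a point from camera to world coordinates). Camera axes: x right, y up, looking along -z (the intrinsics and any distortion apply to the point x, -y, -z); pixel columns grow to the right and rows downward; lengths in m; the calibration is good to about 2 mm. A picture is of the moment at which its call begins.
- job.finish_job(): hands the job in; it is judged then, once.
Trained networks look in the newest picture that a camera, given by its name, has taken for a name from the list of things; names that differ only in an ending like _2 or _b are one class to them, and where a whole thing is asked for, a point or a joint stands for the part that bears it (a point fixed in the world has none). Each returns a list of dicts, best first, with "p" (0 to 1); they miss things now and then, are a little off and sometimes report something else, mostly with a low value. They report only what shows in the picture. A call takes as long as a camera call. They do not tell look-alikes from the thing itself.
- nets.silhouettes(camera, name): "mask" (384x512 bool, what is visible of it) and "bbox" ([left, top, right, bottom] in pixels, round what is visible of it).
The state is a dict: "t": time; "q": joint angles; "dq": joint speeds; "effort": joint torques, N m; "tool_pos": TCP position; "tool_rot": TCP orientation; "contact_force": force on the tool from outside, world axes, zero at the start; "wrist_torque": the same for the moment, N m; "opening": finger opening in m; "grip_force": force on a finger pad.
Only numpy, scipy, OpenCV 4.12 (cv2) and the standard library are available. Lean on these libraries where they do the work, as an engineer would, in place of code of your own. Each camera call takes 0.05 s, during which the arm holds its last target. There are 200 camera calls.

TASK

Set up the bench chuck for the rock core with the red top and red band: pull the yellow lock knob fully out until it clicks, then stand the core upright in the middle of the four open jaws without dropping it, swing the chuck ring round clockwise by its red handle until the jaws grip the core firmly, and only then push the lock knob fully home. Stow every other loose core from the bench flat on the floor of the blue tray, standing or lying (at any time, in any order), and do not knock over or shift the white bottle or the glass beaker.

Things in the scene. Friction and masses are not known exactly. Their poses are not given: they have to be found in the camera images.
- chuck: fixture chuck fixed to the bench: dark steel base plate 160 x 185 mm, aluminium body 128 mm diameter, flat top face 50 mm above the bench; origin on the chuck axis at bench level, z up; +y points from the axis along the lock knob
- chuck_seat (a point): centre of the chuck's flat top face (50 mm above the bench), between the jaws, where the core stands; the open jaws leave a circle 72 mm across, closing inward 8 mm each per rad of ring
- jaw_a: one of four steel chuck jaws, 30 mm long radially, 24 mm wide, 22 mm tall, standing on the chuck's top face; origin at the centre of its underside, its x axis points radially outward; the inner face is 15 mm inward of the origin
- jaw_b: one of four steel chuck jaws, 30 mm long radially, 24 mm wide, 22 mm tall, standing on the chuck's top face; origin at the centre of its underside, its x axis points radially outward; the inner face is 15 mm inward of the origin
- jaw_c: one of four steel chuck jaws, 30 mm long radially, 24 mm wide, 22 mm tall, standing on the chuck's top face; origin at the centre of its underside, its x axis points radially outward; the inner face is 15 mm inward of the origin
- jaw_d: one of four steel chuck jaws, 30 mm long radially, 24 mm wide, 22 mm tall, standing on the chuck's top face; origin at the centre of its underside, its x axis points radially outward; the inner face is 15 mm inward of the origin
- ring (a joint): angle of the knurled dark chuck ring, 156 mm diameter, about the vertical chuck axis (rad): 0 = jaws fully open, grows clockwise seen from above and closes the jaws; they meet a core at about 1.0; hard stop at 1.15. It is stiff (0.3 N m) and stays where left. A yellow lug on the ring strikes the lock knob's pin at about 0.45 unless the knob is out
- handle_grip (a point): grip point on the ring's red upright handle post: 18 mm diameter, from 20 to 100 mm above the bench, 110 mm from the chuck axis; the point is on the post's axis, 82 mm above the bench; it travels with the ring
- lock_knob (a joint): travel of the yellow lock knob (m): 0 = home, 0.030 = fully out; slides level, away from the chuck along the chuck's +y; clicks at both ends, about 8 N to move over the hump between
- knob_grip (a point): centre of the yellow round knob, 30 mm diameter, 20 mm long along its slide axis, 44 mm above the bench; moves with the knob; a blue bracket 34 mm wide and 60 mm tall stands 16 mm behind it towards the chuck when home
- core_red: the core to clamp: red painted top and red band near the top; rock core cylinder, upright at the start, 56 mm diameter, 70 mm tall, about 0.42 kg; origin at its middle (35 mm above what it stands on), z along its axis
- core_1: unmarked grey-brown rock core cylinder, upright at the start, 56 mm diameter, 70 mm tall, about 0.42 kg; origin at its middle (35 mm above what it stands on), z along its axis; may be absent
- core_2: unmarked grey-brown rock core cylinder, upright at the start, 56 mm diameter, 70 mm tall, about 0.42 kg; origin at its middle (35 mm above what it stands on), z along its axis; may be absent
- core_3: unmarked grey-brown rock core cylinder, upright at the start, 56 mm diameter, 70 mm tall, about 0.42 kg; origin at its middle (35 mm above what it stands on), z along its axis; may be absent
- core_4: unmarked grey-brown rock core cylinder, upright at the start, 56 mm diameter, 70 mm tall, about 0.42 kg; origin at its middle (35 mm above what it stands on), z along its axis; may be absent
- tray: blue steel tray fixed to the bench, outer 100 mm along its x by 300 mm along its y, walls 5 mm thick and 28 mm tall, floor 5 mm thick; inner 90 x 290 mm, room for four standing cores in a row along its y; origin at the centre of its underside
- bottle: white bottle, 64 mm diameter, 150 mm tall, standing towards the back; origin at the centre of its underside; leave alone
- beaker: glass beaker, 76 mm diameter, 95 mm tall, standing towards the back; origin at the centre of its underside; leave alone
Mind the look-alikes: they are no part of the job. Of the things that look like the core_red, take the one that is farthest to the robot's right at the start.

How it is judged:
On the way, in this order (a step that is already met when the one before it is completed fails the run):
1. the lock knob is pulled fully out (value of joint lock_knob above 0.026 m and value of joint ring below 0.6 rad), for 0.2 s.
2. the red-topped core stands released in the open chuck, knob still out (value of joint lock_knob above 0.022 m and value of joint ring below 0.7 rad and horizontal distance between core_red and chuck_seat below 0.014 m and z of core_red in the frame of chuck_seat below 0.041 m and angle between core_red's own z axis and vertical below 0.1 rad and contact force between the fingers and core_red below 0.5 N), for 0.2 s.
3. the ring is turned until all four jaws grip the core, knob still out (value of joint lock_knob above 0.022 m and value of joint ring above 0.92 rad and contact force between each of jaw_a, jaw_b, jaw_c, jaw_d and core_red above 2 N), for 0.2 s.
4. the lock knob is pushed fully home (value of joint lock_knob below 0.004 m), for 0.2 s.
At the end, for the whole second after the job is handed in: The red-topped core stands upright (within 0.06 rad) on the chuck's top face within 6 mm of the axis, each jaw pressing it with over 2 N (ring past 0.92 rad); the lock knob is home within 4 mm; every other core present rests on the floor of the tray, standing or lying inside its walls (horizontal distance between core_red and chuck_seat below 0.006 m and z of core_red in the frame of chuck_seat below 0.041 m and angle between core_red's own z axis and vertical below 0.06 rad and contact force between the fingers and core_red below 0.5 N and contact force between each of jaw_a, jaw_b, jaw_c, jaw_d and core_red above 2 N and value of joint ring above 0.92 rad and value of joint lock_knob below 0.004 m and x of core_1 in the frame of tray between -0.035 and 0.035 m and y of core_1 in the frame of tray between -0.125 and 0.125 m and z of each of core_1, core_2, core_3, core_4 in the frame of tray below 0.048 m and linear speed of each of core_1, core_2, core_3, core_4 below 0.03 m/s and (angle between the z axis of core_1 and the z axis of tray, either way round below 0.15 rad or angle between the z axis of core_1 and the z axis of tray, either way round above 1.42 rad) and x of core_2 in the frame of tray between -0.035 and 0.035 m and y of core_2 in the frame of tray between -0.125 and 0.125 m and (angle between the z axis of core_2 and the z axis of tray, either way round below 0.15 rad or angle between the z axis of core_2 and the z axis of tray, either way round above 1.42 rad) and x of core_3 in the frame of tray between -0.035 and 0.035 m and y of core_3 in the frame of tray between -0.125 and 0.125 m and (angle between the z axis of core_3 and the z axis of tray, either way round below 0.15 rad or angle between the z axis of core_3 and the z axis of tray, either way round above 1.42 rad) and x of core_4 in the frame of tray between -0.035 and 0.035 m and y of core_4 in the frame of tray between -0.125 and 0.125 m and (angle between the z axis of core_4 and the z axis of tray, either way round below 0.15 rad or angle between the z axis of core_4 and the z axis of tray, either way round above 1.42 rad)); the robot touches nothing.
It fails at once if the red-topped core is dropped (falls faster than 0.5 m/s out of the grip) (linear speed of core_red above 0.5 m/s and contact force between the fingers and core_red below 0.1 N).
It fails at once if the bottle is knocked over or shifted by more than 50 mm (angle between bottle's own z axis and vertical above 0.6 rad or distance of bottle from where it was at the start of the episode above 0.05 m).
It fails at once if the beaker is knocked over or shifted by more than 50 mm (angle between beaker's own z axis and vertical above 0.6 rad or distance of beaker from where it was at the start of the episode above 0.05 m).
Of core_1, core_2, core_3, core_4 only 2 to 4 are there at a start; the rules pass over those that are not, and their reading is None.
At some moment in a run one of core_1, core_2, core_3, core_4 may be knocked a few centimetres aside while the robot is not near it.
It also fails if it takes over 210 s, if anything falls off the work surface, if the arm or the gripper's body presses on something with over 40 N, if the wrist force passes 120 N, or if a joint passes its speed limit or range.

## Working session

There is one attempt and no reset: what is moved stays moved. The work goes in short steps, Python scripts to look and compute and a tool call to move; the robot and the scene stay as the last step left them, time stands still between calls to the robot, and variables do not carry over. Pictures are saved under pics/ and viewed, at most 14 in all, crops included, and the job is handed in when it is done.

Besides the shell and the picture viewer there is one more tool, called after "Emit:" in YAML: its name, and indented under it one key for each argument. jog_arm: Moves the arm, as the interface text tells. Shift numbers are shares of 0.06 m and turn numbers shares of 0.1 rad, none past 1 either way. Its arguments: {"type":"object","properties":{"commands":{"type":"array","items":{"type":"number"}},"newtons":{"type":"number"}},"required":["commands"]}

```bash
mkdir -p pics; cat > h.py <<'E'
import numpy as np, cv2
from station import ctrl, eyes, job, nets
def snap(cam,fn=None):
    d=eyes.get_image(cam)
    if fn: cv2.imwrite('pics/'+fn,cv2.resize(d['image'][:,:,::-1],(800,600)))
    return d
def cloud(d):
    h,w=d['z_map'].shape
    v,u=np.mgrid[0:h,0:w]
    p=cv2.undistortPoints(np.stack([u,v],-1).reshape(-1,1,2).astype(np.float64),d['K'],np.array(d['dist_coeffs'])).reshape(h,w,2)
    z=d['z_map']
    P=np.stack([p[...,0]*z,-p[...,1]*z,-z,np.ones_like(z)],-1)@np.array(d['cam_to_world']).T
    P=P[...,:3]; P[z==0]=np.nan
    return P
E
python3 - <<'E'
from h import *
o=ctrl.get_obs(); print(o['t'],o['tool_pos'],o['tool_rot'],ctrl.tcp_to_grasp)
for c in ['top','scene']:
    d=snap(c,c+'0.png');P=cloud(d)
    print(c,np.array(d['cam_to_world']).round(2).tolist())
    for n in ['core_red','core_1','chuck','jaw_a','handle_grip','knob_grip','tray','bottle','beaker']:
        for r in nets.silhouettes(c,n)[:7]:
            q=P[r['mask']]; q=q[~np.isnan(q[:,0])]
            if len(q)==0: continue
            zt=np.percentile(q[:,2],95); t=q[q[:,2]>zt-0.008]
            print(c,n,round(r['p'],2),[int(x) for x in r['bbox']],'ztop',zt.round(3),'mean',t.mean(0).round(3),'mid',((t.min(0)+t.max(0))/2).round(3), 'ext',np.ptp(t,0).round(3))
E
```

```text
0.0 [ 0.26137536 -0.56704363  0.23004492] [-3.06665721e+00 -6.72599392e-01  3.27590122e-04] -0.0187
top [[0.0, 1.0, -0.07, 0.43], [-1.0, 0.0, -0.01, -0.03], [-0.01, 0.07, 1.0, 1.19], [0.0, 0.0, 0.0, 1.0]]
top core_red 0.8 [245, 238, 263, 260] ztop 0.073 mean [ 0.356 -0.029  0.07 ] mid [ 0.356 -0.03   0.071] ext [0.054 0.054 0.011]
top core_red 0.77 [274, 210, 294, 227] ztop 0.074 mean [ 0.441 -0.121  0.07 ] mid [ 0.441 -0.12   0.071] ext [0.052 0.052 0.01 ]
top core_red 0.69 [163, 220, 182, 247] ztop 0.074 mean [0.392 0.208 0.07 ] mid [0.392 0.208 0.071] ext [0.049 0.057 0.01 ]
top core_1 0.81 [351, 216, 377, 237] ztop 0.072 mean [ 0.426 -0.355  0.069] mid [ 0.426 -0.355  0.069] ext [0.054 0.052 0.01 ]
top core_1 0.77 [255, 122, 276, 142] ztop 0.072 mean [ 0.699 -0.061  0.069] mid [ 0.7  -0.06  0.07] ext [0.051 0.047 0.01 ]
top core_1 0.71 [312, 216, 333, 233] ztop 0.073 mean [ 0.419 -0.228  0.069] mid [ 0.418 -0.228  0.07 ] ext [0.052 0.054 0.01 ]
top chuck 0.67 [165, 172, 180, 186] ztop 0.06 mean [0.56  0.216 0.057] mid [0.561 0.215 0.059] ext [0.024 0.021 0.013]
top chuck 0.62 [16
[... 3757 characters left out ...]
 mean [ 0.424 -0.224  0.07 ] mid [ 0.422 -0.226  0.068] ext [0.058 0.056 0.01 ]
scene tray 0.76 [89, 154, 209, 225] ztop 0.028 mean [ 0.6   -0.267  0.028] mid [ 0.624 -0.278  0.058] ext [0.186 0.31  0.076]
scene tray 0.71 [89, 188, 135, 246] ztop 0.094 mean [ 0.741 -0.24   0.092] mid [ 0.739 -0.24   0.092] ext [0.077 0.075 0.011]
scene tray 0.24 [244, 232, 286, 316] ztop 0.15 mean [0.751 0.101 0.149] mid [0.749 0.1   0.147] ext [0.031 0.029 0.011]
scene bottle 0.89 [244, 236, 287, 315] ztop 0.15 mean [0.751 0.101 0.149] mid [0.749 0.1   0.147] ext [0.031 0.029 0.011]
scene beaker 0.6 [92, 188, 135, 245] ztop 0.094 mean [ 0.741 -0.24   0.092] mid [ 0.74  -0.241  0.092] ext [0.075 0.076 0.01 ]
```

View pics/top0.png

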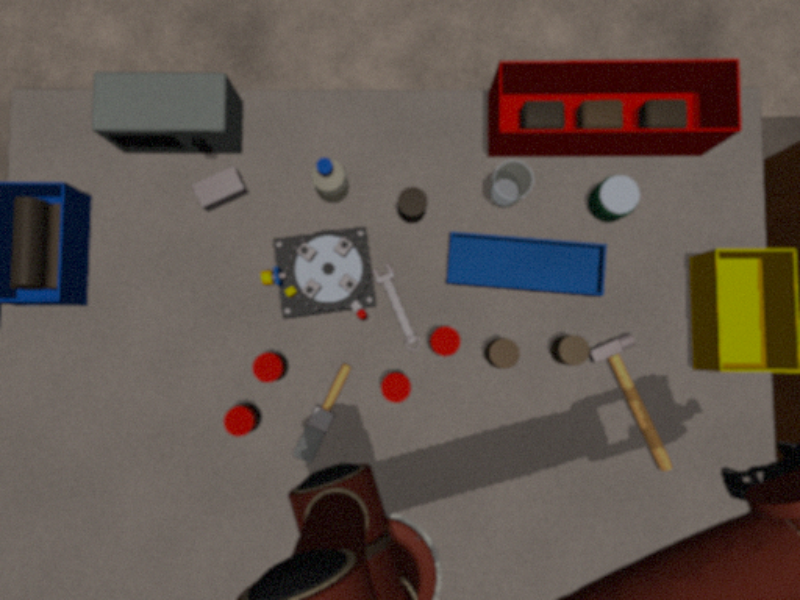

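View pics/scene0.png

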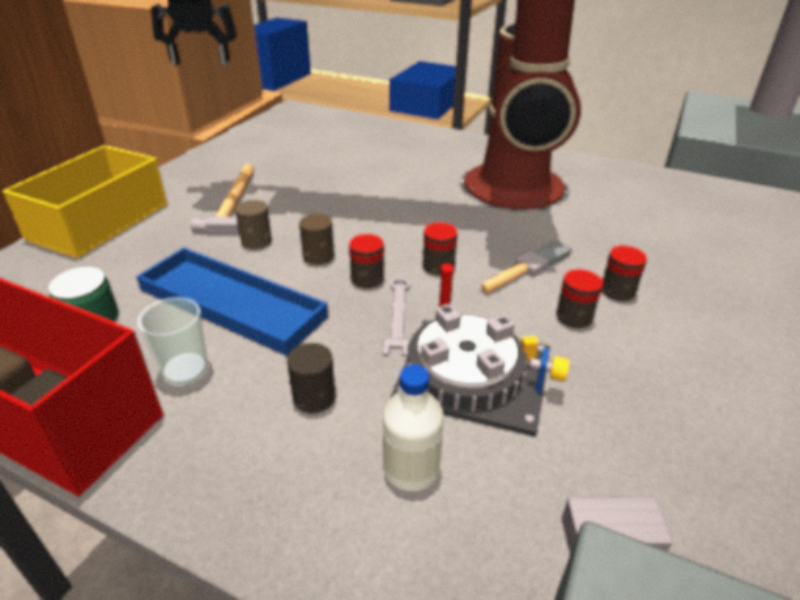

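The top view shows four red tops at px (445,340), (396,387), (268,367) and (240,420). The farthest right is (445,340), at about (0.442, -0.119). Three grey cores stand at px (412,204), (503,352) and (572,349). The scene view agrees, with the handle at px (447,285) and the knob at px (560,368).

```bash
cat >> h.py <<'E'
from scipy.spatial.transform import Rotation as Ro
def plan(segs,start=None):
    """segs: list of (x,y,z,psi,n,grip), tool down, smooth straight lines; prints rows"""
    if start is None:
        o=ctrl.get_obs(); p=np.array(o['tool_pos']); R=Ro.from_rotvec(o['tool_rot'])
    else: p,R=start
    out=[]
    for x,y,z,psi,n,g in segs:
        p0=p.copy(); R0=R
        G=Ro.from_matrix([[np.cos(psi),np.sin(psi),0],[np.sin(psi),-np.cos(psi),0],[0,0,-1]])
        dr=(R0.inv()*G).as_rotvec()
        for k in range(1,n+1):
            s=(1-np.cos(np.pi*k/n))/2 if n>3 else k/n
            pt=p0+(np.array([x,y,z])-p0)*s; Rt=R0*Ro.from_rotvec(dr*s)
            a=np.round(R.inv().apply(pt-p)/.06,3); b=np.round((R.inv()*Rt).as_rotvec()/.1,3)
            if max(abs(a).max(),abs(b).max())>1: print('OVER')
            out.append([*(a+0.),*(b+0.),g]); p=p+R.apply(a*.06); R=R*Ro.from_rotvec(b*.1)
    print(len(out),'rows'); print(','.join('%g'%v for r in out for v in r)); print('end',p.round(4))
    return p,R
E
python3 - <<'E'
from h import *
import itertools
for c in ['top','scene']:
    d=eyes.get_image(c);P=cloud(d);hsv=cv2.cvtColor(d['image'],cv2.COLOR_RGB2HSV)
    m=(abs(hsv[...,0].astype(int)-28)<6)&(hsv[...,1]>150)&(hsv[...,2]>90)
    box=(P[...,0]>.5)&(P[...,0]<.65)&(P[...,1]>.14)&(P[...,1]<.3)
    n,l,s,ce=cv2.connectedComponentsWithStats((m&box).astype(np.uint8))
    for i in range(1,n):
        q=P[l==i]
        if len(q)>8: print(c,'yellow',len(q),q.min(0).round(4),q.max(0).round(4),np.median(q,0).round(4))
    b=(abs(hsv[...,0].astype(int)-110)<12)&(hsv[...,1]>120)
    bt=b&(P[...,0]>.45)&(P[...,0]<.72)&(P[...,1]<-.08)&(P[...,1]>-.5)
    q=P[bt]; r=cv2.minAreaRect(q[:,:2].astype(np.float32)); print(c,'tray',r,len(q))
    bb=b&box;q=P[bb];print(c,'bracket',q.min(0).round(4),q.max(0).round(4),len(q))
    rd=((hsv[...,0]<6)|(hsv[...,0]>174))&(hsv[...,1]>150)&(P[...,0]>.44)&(P[...,0]<.54)&(P[...,1]>-.0)&(P[...,1]<.09)
    q=P[rd];print(c,'handle',q.min(0).round(4),q.max(0).round(4),np.median(q[q[:,2]>.07],0).round(4),len(q))
plan([(.562,.217,.2,1.709,20,85)])
E
```

```text
top yellow 54 [0.5487 0.2067 0.0484] [0.5726 0.225  0.0659] [0.5598 0.216  0.0571]
top yellow 38 [0.5253 0.1607 0.0103] [0.5474 0.1889 0.0602] [0.5344 0.1717 0.0527]
top tray ((0.5908780097961426, -0.2795668840408325), (0.29848065972328186, 0.09840025752782822), 85.32294464111328) 3227
top bracket [ 0.547   0.1899 -0.0036] [0.5799 0.2141 0.0627] 37
top handle [0.4818 0.0255 0.0937] [0.4961 0.0395 0.1033] [0.4878 0.0337 0.0987] 28
scene yellow 31 [0.5298 0.1642 0.053 ] [0.5445 0.1795 0.0561] [0.5375 0.1724 0.0548]
scene yellow 105 [0.5583 0.2093 0.0447] [0.5783 0.2286 0.06  ] [0.571  0.2195 0.0561]
scene tray ((0.5958346128463745, -0.27720481157302856), (0.301827996969223, 0.09996828436851501), 85.3699951171875) 3815
scene bracket [0.515  0.1883 0.0123] [0.5844 0.2037 0.0622] 93
scene handle [0.4854 0.0277 0.0376] [0.5018 0.0444 0.1023] [0.4972 0.0378 0.0919] 158
OVER
OVER
OVER
OVER
OVER
20 rows
0.062,-0.06,0.003,0,0,-0.079,85,0.185,-0.178,0.01,0,0,-0.234,85,0.31,-0.284,0.015,0,0,-0.383,85,0.437,-0.372,0.022,0,0,-0.524,85,0.568,-0.432,0.026,0,0,-0.65,85,0.696,-0.462,0.032,0,0,-0.763,85,0.817,-0.458,0.034,0,0,-0.854,85,0.925,-0.418,0.038,0,0,-0.926,85,1.01,-0.348,0.04,0,0,-0.974,85,1.065,-0.255,0.041,0,0,-0.999,85,1.086,-0.147,0.041,0,0,-0.999,85,1.067,-0.037,0.04,0,0,-0.975,85,1.013,0.063,0.037,0,0,-0.926,85,0.926,0.145,0.035,0,0,-0.854,85,0.811,0.199,0.032,0,0,-0.762,85,0.678,0.223,0.026,0,0,-0.651,85,0.533,0.214,0.022,0,0,-0.523,85,0.381,0.177,0.015,0,0,-0.384,85,0.229,0.116,0.01,0,0,-0.234,85,0.075,0.041,0.003,0,0,-0.079,85
end [0.562 0.217 0.2  ]
```

```bash
python3 - <<'E'
s=open('h.py').read()
s=s.replace("s=(1-np.cos(np.pi*k/n))/2 if n>3 else k/n","s=np.interp(k,np.arange(n+1),np.r_[0,np.cumsum(W(n))/W(n).sum()])")
s=s.replace("def plan(","def W(n):\n    w=np.ones(n)\n    if n>4: w[[0,-1]]=.4; w[[1,-2]]=.75\n    return w\ndef plan(")
open('h.py','w').write(s)
E
python3 - <<'E'
from h import *
e=plan([(.5626,.2205,.2,1.709,20,85)])
plan([(.5626,.2205,.11,1.709,5,60)],e)
E
```

```text
20 rows
0.22,-0.215,0.011,0,0,-0.279,85,0.423,-0.391,0.022,0,0,-0.524,85,0.591,-0.491,0.028,0,0,-0.698,85,0.623,-0.45,0.029,0,0,-0.698,85,0.653,-0.404,0.028,0,0,-0.698,85,0.68,-0.358,0.029,0,0,-0.697,85,0.704,-0.309,0.028,0,0,-0.698,85,0.723,-0.26,0.029,0,0,-0.698,85,0.739,-0.209,0.028,0,0,-0.698,85,0.752,-0.157,0.029,0,0,-0.698,85,0.762,-0.103,0.028,0,0,-0.698,85,0.766,-0.051,0.029,0,0,-0.698,85,0.769,0.003,0.029,0,0,-0.698,85,0.766,0.057,0.028,0,0,-0.698,85,0.761,0.11,0.029,0,0,-0.698,85,0.75,0.163,0.028,0,0,-0.698,85,0.738,0.214,0.029,0,0,-0.698,85,0.721,0.266,0.028,0,0,-0.698,85,0.526,0.236,0.022,0,0,-0.523,85,0.273,0.141,0.011,0,0,-0.28,85
end [0.5626 0.2205 0.2   ]
5 rows
0,0,0.182,0,0,0,60,0,0,0.341,0,0,0,60,0,0,0.454,0,0,0,60,0,0,0.341,0,0,0,60,0,0,0.182,0,0,0,60
end [0.5626 0.2205 0.11  ]
```

Emit:
jog_arm:
  commands: [0.22, -0.215, 0.011, 0, 0, -0.279, 85, 0.423, -0.391, 0.022, 0, 0, -0.524, 85, 0.591, -0.491, 0.028, 0, 0, -0.698, 85, 0.623, -0.45, 0.029, 0, 0, -0.698, 85, 0.653, -0.404, 0.028, 0, 0, -0.698, 85, 0.68, -0.358, 0.029, 0, 0, -0.697, 85, 0.704, -0.309, 0.028, 0, 0, -0.698, 85, 0.723, -0.26, 0.029, 0, 0, -0.698, 85, 0.739, -0.209, 0.028, 0, 0, -0.698, 85, 0.752, -0.157, 0.029, 0, 0, -0.698, 85, 0.762, -0.103, 0.028, 0, 0, -0.698, 85, 0.766, -0.051, 0.029, 0, 0, -0.698, 85, 0.769, 0.003, 0.029, 0, 0, -0.698, 85, 0.766, 0.057, 0.028, 0, 0, -0.698, 85, 0.761, 0.11, 0.029, 0, 0, -0.698, 85, 0.75, 0.163, 0.028, 0, 0, -0.698, 85, 0.738, 0.214, 0.029, 0, 0, -0.698, 85, 0.721, 0.266, 0.028, 0, 0, -0.698, 85, 0.526, 0.236, 0.022, 0, 0, -0.523, 85, 0.273, 0.141, 0.011, 0, 0, -0.28, 85]

```text
t: 3.6
tool_pos: [0.5619, 0.2224, 0.1998]
tool_rot: [-2.058, -2.373, 0.001]
contact_force: [0.1, -0.7, -0.8]
opening: 0.0854
grip_force: 0.0
```

Emit:
jog_arm:
  commands: [0, 0, 0.182, 0, 0, 0, 60, 0, 0, 0.341, 0, 0, 0, 60, 0, 0, 0.454, 0, 0, 0, 60, 0, 0, 0.341, 0, 0, 0, 60, 0, 0, 0.182, 0, 0, 0, 60, 0, 0, 0, 0, 0, 0, 60]

```text
t: 4.35
tool_pos: [0.5619, 0.22, 0.1088]
tool_rot: [-2.063, -2.368, 0.003]
contact_force: [0.1, -0.1, -0.4]
opening: 0.06
grip_force: 0.0
```

```bash
python3 - <<'E'
from h import *
o=ctrl.get_obs(); print(o['t'],o['tool_pos'],o['tool_rot'],o['q'],o['opening'],o['contact_force'])
d=snap('scene');P=cloud(d)
cv2.imwrite('pics/s1.png',cv2.resize(d['image'][170:270,280:413,::-1],(798,600),interpolation=cv2.INTER_CUBIC))
m=(abs(P[...,0]-.563)<.07)&(abs(P[...,1]-.22)<.03)&(P[...,2]>.1)&(P[...,2]<.14)
q=P[m]; print(len(q))
for s in (q[q[:,0]<.563],q[q[:,0]>.563]): print(s.min(0).round(4),s.max(0).round(4))
plan([(.5626,.2205,.026,1.709,5,60)])
E
```

```text
4.35 [0.56194327 0.2200126  0.10880779] [-2.06253874 -2.36817447  0.00260209] [2.49904113e-01 1.08181486e-01 1.76611114e+00 1.26509788e-05
 1.26932226e+00 1.12156232e-01] 0.06002173457220009 [ 0.05465079 -0.07782441 -0.38683448]
125
[0.5314 0.2059 0.1158] [0.5356 0.208  0.1287]
[0.5953 0.2148 0.1141] [0.6078 0.2354 0.1399]
5 rows
0,0,0.17,0,0,0,60,0.001,-0.001,0.318,0,0,-0.001,60,0.001,0,0.425,0,0,-0.001,60,0.001,0,0.318,0,0,-0.001,60,0.001,-0.001,0.17,0,0,0,60
end [0.5626 0.2205 0.026 ]
```

View pics/s1.png

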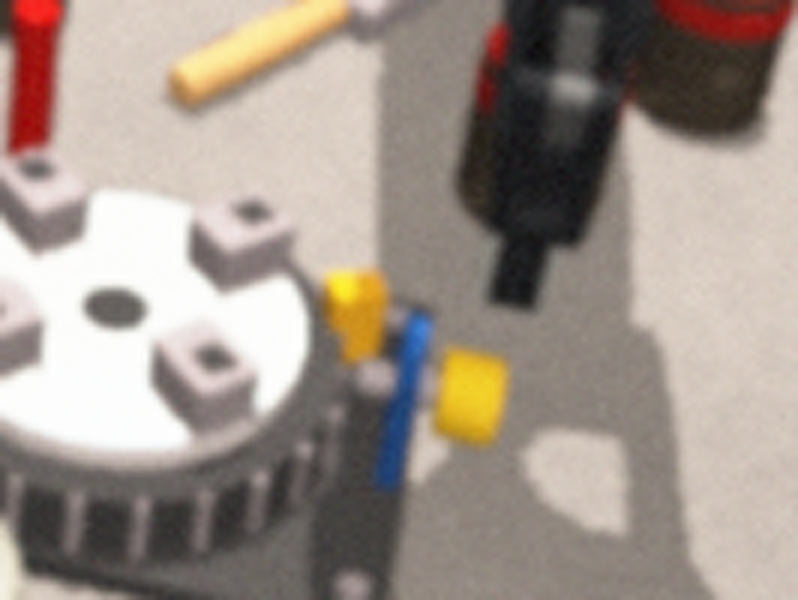

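The crop shows the finger (px 515,300) straight above the knob (px 472,398) and clear of the blue bracket (px 405,400). I'll descend, grip and pull.

Emit:
jog_arm:
  commands: [0, 0, 0.17, 0, 0, 0, 60, 0, -0.01, 0.318, 0, 0, 0, 60, 0, 0, 0.425, 0, 0, 0, 60, 0, 0, 0.318, 0, 0, 0, 60, 0, 0, 0.15, 0, 0, 0, 60, 0, 0, 0, 0, 0, 0, 20, 0, 0, 0, 0, 0, 0, 20, 0, 0, 0, 0, 0, 0, 20, 0, 0, 0, 0, 0, 0, 20]
  newtons: 60

```text
t: 5.52
tool_pos: [0.5612, 0.2204, 0.0279]
tool_rot: [-2.061, -2.369, 0.003]
contact_force: [-5.4, -0.9, 3.4]
opening: 0.0282
grip_force: 59.5
```

Emit:
jog_arm:
  commands: [0.1, 0, 0, 0, 0, 0, 20, 0.1, 0, 0, 0, 0, 0, 20, 0.1, 0, 0, 0, 0, 0, 20, 0.1, 0, 0, 0, 0, 0, 20, 0.1, 0, 0, 0, 0, 0, 20, 0.05, 0, 0, 0, 0, 0, 20, 0, 0, 0, 0, 0, 0, 20, 0, 0, 0, 0, 0, 0, 20]

```text
t: 6.52
tool_pos: [0.5569, 0.25, 0.0279]
tool_rot: [2.06, 2.368, -0.01]
contact_force: [-3.5, -10.2, 5.4]
opening: 0.0281
grip_force: 59.8
```

Emit:
jog_arm:
  commands: [0.06, 0, 0, 0, 0, 0, 20, 0, 0, 0, 0, 0, 0, 20, 0, 0, 0, 0, 0, 0, 20]

```text
t: 6.9
tool_pos: [0.5569, 0.25, 0.0278]
tool_rot: [2.057, 2.365, -0.019]
contact_force: [-3.1, -24.4, 7.3]
opening: 0.0283
grip_force: 59.9
```

Emit:
jog_arm:
  commands: [-0.07, 0, 0, 0, 0, 0, 20, 0, 0, 0, 0, 0, 0, 60, 0, 0, 0, 0, 0, 0, 60, 0, 0, -0.3, 0, 0, 0, 60, 0, 0, -0.7, 0, 0, 0, 60, 0, 0, -0.7, 0, 0, 0, 60, 0, 0, -0.7, 0, 0, 0, 60, 0, 0, -0.3, 0, 0, 0, 85]

```text
t: 7.9
tool_pos: [0.5593, 0.2534, 0.1942]
tool_rot: [2.06, 2.367, 0.01]
contact_force: [-0.4, 0.5, -0.4]
opening: 0.076
grip_force: 0.0
```

```bash
cat >> h.py <<'E'
def cores(c='top',name='core_1',pr=.3):
    d=snap(c);P=cloud(d)
    for r in nets.silhouettes(c,name):
        q=P[r['mask']]; q=q[~np.isnan(q[:,0])]
        if len(q)==0 or r['p']<pr: continue
        zt=np.percentile(q[:,2],90); t=q[abs(q[:,2]-zt)<0.01]
        print(c,name,round(r['p'],2),'ztop',zt.round(3),'mean',t.mean(0).round(3),'mid',((np.percentile(t,1,axis=0)+np.percentile(t,99,axis=0))/2).round(4),np.ptp(t,0).round(3))
E
python3 - <<'E'
from h import *
print(ctrl.get_obs()['tool_pos'],ctrl.get_obs()['t'])
cores('top','core_red');cores('top','core_1');cores('top','jaw_a',.4)
cores('top','knob_grip');cores('scene','knob_grip')
e=plan([(.4425,-.12,.15,1.571,12,85)])
plan([(.4425,-.12,.028,1.571,6,85)],e)
E
```

```text
[0.55928594 0.25343377 0.19424637] 7.9
top core_red 0.79 ztop 0.073 mean [0.391 0.208 0.07 ] mid [0.3908 0.2089 0.0699] [0.055 0.057 0.014]
top core_red 0.68 ztop 0.073 mean [ 0.357 -0.029  0.07 ] mid [ 0.3575 -0.0286  0.0695] [0.052 0.055 0.013]
top core_red 0.62 ztop 0.073 mean [ 0.441 -0.12   0.07 ] mid [ 0.4408 -0.1204  0.0701] [0.052 0.052 0.012]
top core_red 0.58 ztop 0.072 mean [0.3   0.242 0.069] mid [0.2988 0.2432 0.0682] [0.044 0.023 0.014]
top core_1 0.8 ztop 0.071 mean [ 0.419 -0.228  0.069] mid [ 0.4184 -0.2283  0.0691] [0.052 0.054 0.013]
top core_1 0.66 ztop 0.072 mean [ 0.701 -0.061  0.069] mid [ 0.7013 -0.0613  0.0696] [0.054 0.05  0.014]
top core_1 0.6 ztop 0.072 mean [ 0.427 -0.354  0.069] mid [ 0.4275 -0.3543  0.0687] [0.054 0.054 0.014]
top jaw_a 0.66 ztop 0.074 mean [0.606 0.138 0.071] mid [0.6055 0.1371 0.0708] [0.029 0.033 0.011]
top jaw_a 0.53 ztop 0.074 mean [0.538 0.128 0.071] mid [0.538  0.1269 0.0712] [0.032 0.029 0.011]
top knob_grip 0.68 ztop 0.06 mean [0.556 0.243 0.056] mid [0.5555 0.2362 0.0564] [0.023 0.044 0.013]
top knob_grip 0.65 ztop 0.073 mean [ 0.439 -0.121  0.07 ] mid [ 0.4394 -0.1205  0.0702] [0.043 0.052 0.012]
scene knob_grip 0.57 ztop 0.058 mean [0.564 0.242 0.054] mid [0.5624 0.2367 0.0542] [0.023 0.044 0.012]
12 rows
-0.228,-0.106,0.025,-0.001,0,0.054,85,-0.43,-0.198,0.046,-0.002,0.001,0.1,85,-0.575,-0.257,0.061,-0.002,0,0.134,85,-0.579,-0.25,0.062,-0.003,0.001,0.134,85,-0.582,-0.242,0.061,-0.002,0,0.134,85,-0.585,-0.234,0.061,-0.003,0.001,0.134,85,-0.588,-0.226,0.061,-0.002,0.001,0.134,85,-0.591,-0.218,0.061,-0.003,0,0.134,85,-0.594,-0.211,0.061,-0.002,0.001,0.134,85,-0.597,-0.202,0.061,-0.003,0,0.134,85,-0.449,-0.146,0.045,-0.002,0.001,0.101,85,-0.241,-0.075,0.024,-0.001,0,0.054,85
end [ 0.4425 -0.12    0.15  ]
6 rows
0,0,0.189,0,0,0,85,0,0,0.355,0,0,0,85,0,0,0.473,0,0,0,85,0,0,0.473,0,0,0,85,0,0,0.355,0,0,0,85,0,0,0.189,0,0,0,85
end [ 0.4425 -0.12    0.028 ]
```

Emit:
jog_arm:
  commands: [-0.228, -0.106, 0.025, -0.001, 0, 0.054, 85, -0.43, -0.198, 0.046, -0.002, 0.001, 0.1, 85, -0.575, -0.257, 0.061, -0.002, 0, 0.134, 85, -0.579, -0.25, 0.062, -0.003, 0.001, 0.134, 85, -0.582, -0.242, 0.061, -0.002, 0, 0.134, 85, -0.585, -0.234, 0.061, -0.003, 0.001, 0.134, 85, -0.588, -0.226, 0.061, -0.002, 0.001, 0.134, 85, -0.591, -0.218, 0.061, -0.003, 0, 0.134, 85, -0.594, -0.211, 0.061, -0.002, 0.001, 0.134, 85, -0.597, -0.202, 0.061, -0.003, 0, 0.134, 85, -0.449, -0.146, 0.045, -0.002, 0.001, 0.101, 85, -0.241, -0.075, 0.024, -0.001, 0, 0.054, 85, 0, 0, 0, 0, 0, 0, 85]

```text
t: 10.02
tool_pos: [0.4428, -0.1203, 0.1509]
tool_rot: [2.223, 2.219, 0.004]
contact_force: [0.1, 0.5, 0.0]
opening: 0.085
grip_force: 0.0
```

Emit:
jog_arm:
  commands: [0, 0, 0.189, 0, 0, 0, 85, 0, 0, 0.355, 0, 0, 0, 85, 0, 0, 0.473, 0, 0, 0, 85, 0, 0, 0.473, 0, 0, 0, 85, 0, 0, 0.355, 0, 0, 0, 85, 0, 0, 0.17, 0, 0, 0, 85, 0, 0, 0, 0, 0, 0, 85]

```text
t: 10.9
tool_pos: [0.4431, -0.1189, 0.0294]
tool_rot: [-2.22, -2.222, -0.003]
contact_force: [-0.6, 0.3, 0.2]
opening: 0.085
grip_force: 0.0
```

Emit:
jog_arm:
  commands: [0, 0, 0, 0, 0, 0, 40, 0, 0, 0, 0, 0, 0, 40, 0, 0, 0, 0, 0, 0, 40, 0, 0, 0, 0, 0, 0, 40, 0, 0, 0, 0, 0, 0, 40]
  newtons: 60

```text
t: 11.52
tool_pos: [0.4446, -0.1201, 0.0316]
tool_rot: [2.219, 2.219, 0.005]
contact_force: [-0.4, 0.3, 6.7]
opening: 0.055
grip_force: 64.4
```

```bash
python3 - <<'E'
from h import *
o=ctrl.get_obs();print(o['tool_pos'],o['t'],o['opening'],o['grip_force'])
p=o['tool_pos']
e=plan([(p[0],p[1],.17,1.571,6,40)])
e=plan([(.5775,.099,.17,1.709,13,40)],e)
plan([(.5775,.099,.085,1.709,6,40)],e)
E
```

```text
[ 0.44458738 -0.12013221  0.03162272] 11.525 0.05495888654147754 64.37790155410767
6 rows
0,0.001,-0.215,0.004,0,0,40,0,0.002,-0.402,0.008,0,0,40,0,0.001,-0.536,0.01,0.001,0,40,0,0.002,-0.536,0.011,0,0,40,0,0,-0.403,0.008,0,0,40,0,0,-0.214,0.004,0,0,40
end [ 0.4446 -0.1201  0.17  ]
13 rows
0.129,0.078,0,0,0,-0.049,40,0.242,0.149,0,0,0,-0.091,40,0.32,0.2,0,0,0,-0.123,40,0.318,0.205,0,0,0,-0.122,40,0.315,0.208,0,0,0,-0.122,40,0.313,0.213,0,0,0,-0.122,40,0.31,0.216,0,0,0,-0.122,40,0.308,0.219,0,0,0,-0.122,40,0.305,0.224,0,0,0,-0.122,40,0.302,0.227,0,0,0,-0.122,40,0.299,0.231,0,0,0,-0.122,40,0.222,0.176,0,0,0,-0.092,40,0.118,0.095,0,0,0,-0.049,40
end [0.5775 0.099  0.17  ]
6 rows
0,0,0.132,0,0,0,40,0,0,0.247,0,0,0,40,0,0,0.329,0,0,0,40,0,0,0.329,0,0,0,40,0,0,0.248,0,0,0,40,0,0,0.131,0,0,0,40
end [0.5775 0.099  0.085 ]
```

Emit:
jog_arm:
  commands: [0, 0, -0.215, 0, 0, 0, 40, 0, 0, -0.402, 0, 0, 0, 40, 0, 0, -0.536, 0, 0, 0, 40, 0, 0, -0.536, 0, 0, 0, 40, 0, 0, -0.403, 0, 0, 0, 40, 0, 0, -0.214, 0, 0, 0, 40, 0, 0, 0, 0, 0, 0, 40]

```text
t: 12.4
tool_pos: [0.4434, -0.1199, 0.169]
tool_rot: [2.22, 2.22, 0.004]
contact_force: [0.2, 0.3, -4.6]
opening: 0.0543
grip_force: 64.3
```

```bash
python3 - <<'E'
from h import *
o=ctrl.get_obs();print(o['tool_pos'],o['t'],o['opening'],o['grip_force'])
e=plan([(.5805,.099,.17,1.709,13,40)])
plan([(.5805,.099,.09,1.709,6,40)],e)
E
```

```text
[ 0.44340456 -0.11985895  0.16903321] 12.4 0.05426998027941208 64.30941581726074
13 rows
0.129,0.081,0,0.001,0,-0.049,40,0.241,0.153,-0.001,0.003,0,-0.091,40,0.32,0.207,0,0.003,0,-0.123,40,0.318,0.21,-0.001,0.003,0,-0.122,40,0.314,0.215,-0.001,0.004,0,-0.122,40,0.313,0.218,-0.001,0.003,0,-0.122,40,0.309,0.222,-0.001,0.003,0,-0.122,40,0.307,0.226,-0.001,0.003,0,-0.123,40,0.304,0.23,-0.001,0.004,0,-0.122,40,0.301,0.233,-0.001,0.003,0,-0.122,40,0.298,0.237,-0.001,0.003,0,-0.122,40,0.221,0.181,-0.001,0.003,-0.001,-0.092,40,0.117,0.097,-0.001,0.001,0,-0.049,40
end [0.5805 0.099  0.17  ]
6 rows
0,0,0.124,0,0,0,40,0,0,0.233,0,0,0,40,0,0,0.31,0,0,0,40,0,0,0.31,0,0,0,40,0,0,0.233,0,0,0,40,0.001,0,0.124,0,0,0,40
end [0.5805 0.099  0.09  ]
```

Emit:
jog_arm:
  commands: [0.129, 0.081, 0, 0.001, 0, -0.049, 40, 0.241, 0.153, -0.001, 0.003, 0, -0.091, 40, 0.32, 0.207, 0, 0.003, 0, -0.123, 40, 0.318, 0.21, -0.001, 0.003, 0, -0.122, 40, 0.314, 0.215, -0.001, 0.004, 0, -0.122, 40, 0.313, 0.218, -0.001, 0.003, 0, -0.122, 40, 0.309, 0.222, -0.001, 0.003, 0, -0.122, 40, 0.307, 0.226, -0.001, 0.003, 0, -0.123, 40, 0.304, 0.23, -0.001, 0.004, 0, -0.122, 40, 0.301, 0.233, -0.001, 0.003, 0, -0.122, 40, 0.298, 0.237, -0.001, 0.003, 0, -0.122, 40, 0.221, 0.181, -0.001, 0.003, -0.001, -0.092, 40, 0.117, 0.09, -0.001, 0.001, 0, -0.049, 40, 0, 0, 0, 0, 0, 0, 40]

```text
t: 14.15
tool_pos: [0.58, 0.0993, 0.1694]
tool_rot: [-2.061, -2.369, 0.001]
contact_force: [0.3, 0.1, -3.4]
opening: 0.0545
grip_force: 64.3
```

Emit:
jog_arm:
  commands: [0, 0, 0.124, 0, 0, 0, 40, 0, 0, 0.233, 0, 0, 0, 40, 0, 0, 0.31, 0, 0, 0, 40, 0, 0, 0.31, 0, 0, 0, 40, 0, 0, 0.233, 0, 0, 0, 40, 0, 0, 0.1, 0, 0, 0, 40, 0, 0, 0, 0, 0, 0, 40]

```text
t: 15.02
tool_pos: [0.5797, 0.0991, 0.0904]
tool_rot: [-2.062, -2.368, 0.001]
contact_force: [-0.0, 0.5, -4.1]
opening: 0.0549
grip_force: 64.3
```

```bash
python3 - <<'E'
from h import *
o=ctrl.get_obs();print(o['tool_pos'],o['tool_rot'],o['t'],o['opening'],o['contact_force'])
d=snap('scene')
cv2.imwrite('pics/s2.png',cv2.resize(d['image'][130:290,230:443,::-1],(798,600),interpolation=cv2.INTER_CUBIC))
E
```

```text
[0.57965478 0.0990521  0.09044964] [-2.06150805e+00 -2.36840975e+00  1.47946003e-03] 15.025 0.05488961119151183 [-0.01596998  0.51848406 -4.06162016]
```

View pics/s2.png

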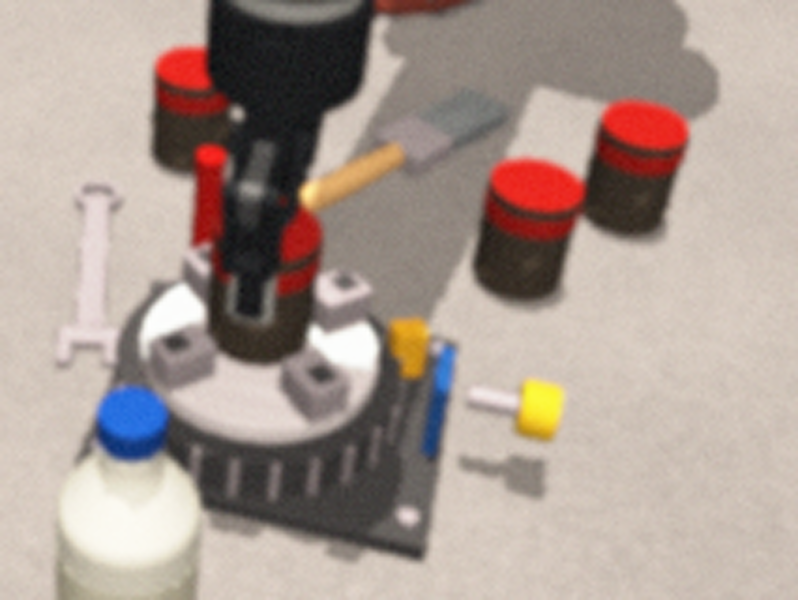

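The core (px 262,290) hangs centred between the four jaws and the knob is out (px 540,408). I'll lower it gently.

Emit:
jog_arm:
  commands: [0, 0, 0.06, 0, 0, 0, 40, 0, 0, 0.05, 0, 0, 0, 40, 0, 0, 0.03, 0, 0, 0, 40, 0, 0, 0, 0, 0, 0, 40]

```text
t: 15.58
tool_pos: [0.5796, 0.099, 0.0823]
tool_rot: [-2.062, -2.368, 0.001]
contact_force: [0.2, -0.5, -4.2]
opening: 0.0547
grip_force: 64.3
```

Emit:
jog_arm:
  commands: [0, 0, 0.015, 0, 0, 0, 40, 0, 0, 0.015, 0, 0, 0, 40, 0, 0, 0, 0, 0, 0, 40]

```text
t: 15.95
tool_pos: [0.58, 0.0991, 0.0817]
tool_rot: [-2.062, -2.369, 0.001]
contact_force: [-5.0, 0.0, 3.5]
opening: 0.0547
grip_force: 64.7
```

Emit:
jog_arm:
  commands: [0, 0, 0, 0, 0, 0, 58, 0, 0, 0, 0, 0, 0, 62, 0, 0, 0, 0, 0, 0, 72, 0, 0, 0, 0, 0, 0, 78, 0, 0, 0, 0, 0, 0, 78, 0, 0, -0.2, 0, 0, 0, 78, 0, 0, -0.5, 0, 0, 0, 78, 0, 0, -0.7, 0, 0, 0, 78, 0, 0, -0.5, 0, 0, 0, 60, 0, 0, -0.2, 0, 0, 0, 60]

```text
t: 17.2
tool_pos: [0.5813, 0.0991, 0.2102]
tool_rot: [2.061, 2.368, 0.005]
contact_force: [0.1, 0.4, 0.5]
opening: 0.0597
grip_force: 0.0
```

```bash
python3 - <<'E'
from h import *
o=ctrl.get_obs();print(o['tool_pos'],o['t'],o['opening'],o['contact_force'])
d=snap('scene')
cv2.imwrite('pics/s3.png',cv2.resize(d['image'][130:290,230:443,::-1],(798,600),interpolation=cv2.INTER_CUBIC))
cores('scene','core_red'); cores('scene','jaw_a',.4)
# handle
P=cloud(d);hsv=cv2.cvtColor(d['image'],cv2.COLOR_RGB2HSV)
rd=((hsv[...,0]<6)|(hsv[...,0]>174))&(hsv[...,1]>150)&(P[...,0]>.46)&(P[...,0]<.53)&(P[...,1]>-.0)&(P[...,1]<.08)
q=P[rd];q=q[q[:,2]>.095];print('handle top',q.min(0).round(4),q.max(0).round(4),len(q))
E
```

```text
[0.58126869 0.09908148 0.21023857] 17.2 0.05973115969829475 [0.06173423 0.3876193  0.54705141]
scene core_red 0.93 ztop 0.072 mean [0.399 0.21  0.07 ] mid [0.3948 0.2098 0.0676] [0.057 0.051 0.012]
scene core_red 0.93 ztop 0.072 mean [0.301 0.259 0.07 ] mid [0.2969 0.2594 0.0681] [0.116 0.056 0.012]
scene core_red 0.72 ztop 0.121 mean [0.586 0.102 0.12 ] mid [0.5821 0.1017 0.1173] [0.056 0.054 0.012]
scene jaw_a 0.73 ztop 0.073 mean [0.622 0.073 0.071] mid [0.6192 0.073  0.0685] [0.036 0.034 0.012]
scene jaw_a 0.72 ztop 0.073 mean [0.543 0.134 0.071] mid [0.5416 0.1349 0.0692] [0.033 0.029 0.012]
scene jaw_a 0.6 ztop 0.073 mean [0.555 0.055 0.07 ] mid [0.5547 0.0554 0.069 ] [0.023 0.02  0.011]
scene jaw_a 0.53 ztop 0.073 mean [0.611 0.141 0.071] mid [0.6086 0.1405 0.0688] [0.041 0.037 0.011]
handle top [0.4861 0.0277 0.0951] [0.5    0.0445 0.1025] 39
```

View pics/s3.png

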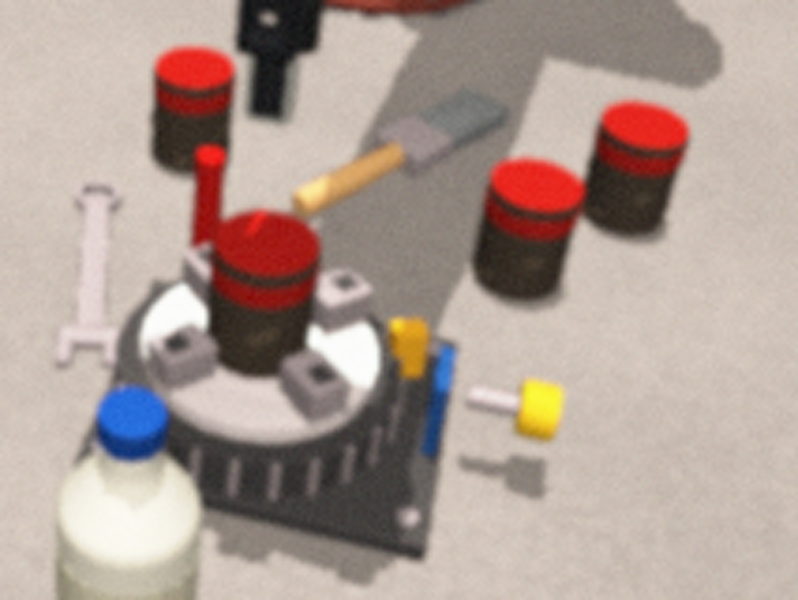

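The core stands released and upright at px (262,290), centred in the open jaws, and the handle is at px (208,190). Next is the handle.

```bash
python3 - <<'E'
from h import *
e=plan([(.4914,.0325,.18,.649,14,55),])
plan([(.4914,.0325,.064,.649,6,55)],e)
E
```

```text
14 rows
-0.029,-0.052,0.014,-0.001,0,0.345,55,-0.058,-0.095,0.025,-0.003,0.001,0.646,55,-0.085,-0.123,0.034,-0.003,0.001,0.862,55,-0.096,-0.114,0.034,-0.003,0.001,0.862,55,-0.105,-0.105,0.034,-0.003,0.001,0.862,55,-0.114,-0.097,0.034,-0.003,0.001,0.862,55,-0.121,-0.086,0.034,-0.004,0.002,0.861,55,-0.129,-0.075,0.034,-0.003,0.001,0.862,55,-0.134,-0.064,0.034,-0.003,0.001,0.862,55,-0.14,-0.052,0.034,-0.003,0.001,0.862,55,-0.144,-0.04,0.033,-0.004,0.001,0.862,55,-0.146,-0.028,0.034,-0.003,0.001,0.862,55,-0.111,-0.011,0.025,-0.002,0.001,0.646,55,-0.06,-0.002,0.014,-0.002,0,0.345,55
end [0.4914 0.0325 0.18  ]
6 rows
0,0,0.18,0,0,0,55,0,0,0.337,0,0,0,55,0,0,0.45,0,0,0,55,0,0,0.449,0,0,0,55,0,0,0.337,0,0,0,55,0,0,0.18,0,0,0,55
end [0.4914 0.0325 0.064 ]
```

Emit:
jog_arm:
  commands: [-0.029, -0.052, 0.014, -0.001, 0, 0.345, 55, -0.058, -0.095, 0.025, -0.003, 0.001, 0.646, 55, -0.085, -0.123, 0.034, -0.003, 0.001, 0.862, 55, -0.096, -0.114, 0.034, -0.003, 0.001, 0.862, 55, -0.105, -0.105, 0.034, -0.003, 0.001, 0.862, 55, -0.114, -0.097, 0.034, -0.003, 0.001, 0.862, 55, -0.121, -0.086, 0.034, -0.004, 0.002, 0.861, 55, -0.129, -0.075, 0.034, -0.003, 0.001, 0.862, 55, -0.134, -0.064, 0.034, -0.003, 0.001, 0.862, 55, -0.14, -0.052, 0.034, -0.003, 0.001, 0.862, 55, -0.144, -0.04, 0.033, -0.004, 0.001, 0.862, 55, -0.146, -0.028, 0.034, -0.003, 0.001, 0.862, 55, -0.111, -0.011, 0.025, -0.002, 0.001, 0.646, 55, -0.06, -0.002, 0.014, -0.002, 0, 0.345, 55]

```text
t: 19.2
tool_pos: [0.4915, 0.0324, 0.1805]
tool_rot: [2.979, 0.998, 0.002]
contact_force: [0.1, -1.1, 0.1]
opening: 0.055
grip_force: 0.0
```

Emit:
jog_arm:
  commands: [0, 0, 0.18, 0, 0, 0, 55, 0, 0, 0.337, 0, 0, 0, 55, 0, 0, 0.45, 0, 0, 0, 55, 0, 0, 0.449, 0, 0, 0, 55, 0, 0, 0.337, 0, 0, 0, 55, 0, 0, 0.18, 0, 0, 0, 55, 0, 0, 0, 0, 0, 0, 10, 0, 0, 0, 0, 0, 0, 10, 0, 0, 0, 0, 0, 0, 10, 0, 0, 0, 0, 0, 0, 10, 0, 0, 0, 0, 0, 0, 10]
  newtons: 40

```text
t: 20.58
tool_pos: [0.493, 0.0327, 0.0664]
tool_rot: [2.977, 1.002, 0.005]
contact_force: [-3.7, 1.1, 4.6]
opening: 0.0171
grip_force: 39.5
```

```bash
python3 - <<'E'
from h import *
o=ctrl.get_obs();print(o['tool_pos'],o['tool_rot'],o['t'],o['opening'],o['contact_force'])
p=np.array(o['tool_pos']);C=np.array([.579,.099])
v=p[:2]-C;a0=np.arctan2(-v[1],-v[0]);r=np.hypot(*v);print('psi',a0,'r',r)
r=.11
f=lambda a:(C[0]-r*np.cos(a),C[1]-r*np.sin(a),p[2],a,1,10)
plan([f(a0-.07*k) for k in range(1,13)])
E
```

```text
[0.49297679 0.03268477 0.06641427] [2.97686759 1.00153635 0.00527977] 20.575 0.017112667077523673 [-3.70492683  1.09464364  4.59307044]
psi 0.656742982753376 r 0.10861722709153887
12 rows
-0.02,-0.128,0,0.017,-0.03,0.623,10,0.005,-0.128,0,0,0,0.7,10,0.004,-0.129,0,0,0,0.7,10,0.005,-0.128,0,0,0,0.7,10,0.004,-0.128,0,0,0,0.7,10,0.005,-0.128,0,0,0,0.7,10,0.004,-0.129,0,0,0,0.7,10,0.005,-0.128,0,0,0,0.7,10,0.004,-0.128,0,0,0,0.7,10,0.005,-0.128,0,0,0,0.7,10,0.004,-0.129,0,0,0,0.7,10,0.005,-0.128,0,0,0,0.7,10
end [0.4708 0.1191 0.0664]
```

Emit:
jog_arm:
  commands: [0, -0.128, 0, 0, 0, 0.65, 10, 0.005, -0.128, 0, 0, 0, 0.7, 10, 0.004, -0.129, 0, 0, 0, 0.7, 10, 0.005, -0.128, 0, 0, 0, 0.7, 10, 0.004, -0.128, 0, 0, 0, 0.7, 10, 0.005, -0.128, 0, 0, 0, 0.7, 10, 0.004, -0.129, 0, 0, 0, 0.7, 10, 0.005, -0.128, 0, 0, 0, 0.7, 10, 0.004, -0.128, 0, 0, 0, 0.7, 10, 0.005, -0.128, 0, 0, 0, 0.7, 10, 0.004, -0.129, 0, 0, 0, 0.7, 10, 0.005, -0.128, 0, 0, 0, 0.7, 10]

```text
t: 22.08
tool_pos: [0.4709, 0.1192, 0.0664]
tool_rot: [3.126, -0.295, 0.0]
contact_force: [-9.7, -4.2, 10.4]
opening: 0.017
grip_force: 40.4
```

```bash
cat > ring.py <<'E'
from h import *
import sys
o=ctrl.get_obs();print(o['tool_pos'],o['tool_rot'],o['t'],o['opening'],o['contact_force'])
p=np.array(o['tool_pos']);C=np.array([.579,.099])
v=p[:2]-C;a=np.arctan2(-v[1],-v[0]);print('ring approx',.6545-a,'r',np.hypot(*v),'Ftan',np.dot(o['contact_force'][:2],[np.sin(a),-np.cos(a)]))
R=Ro.from_rotvec(o['tool_rot']).as_matrix();print('psi',np.arctan2(R[1,0],R[0,0]),a)
E
python3 ring.py
```

```text
[0.4708878  0.11920546 0.06640999] [ 3.12581249e+00 -2.95272597e-01  5.45942151e-05] 22.075 0.017006725187835164 [-9.68598553 -4.17865998 10.42161816]
ring approx 0.8392618877770626 r 0.10998412390762484 Ftan 5.88697569477245
psi -0.18836619773564522 -0.1847618877770626
```

Emit:
jog_arm:
  commands: [0.004, -0.092, 0, 0, 0, 0.5, 10, 0.004, -0.092, 0, 0, 0, 0.5, 10, 0.004, -0.055, 0, 0, 0, 0.3, 10, 0, 0, 0, 0, 0, 0, 10]

```text
t: 22.58
tool_pos: [0.473, 0.1278, 0.0662]
tool_rot: [3.088, -0.49, -0.006]
contact_force: [-18.0, -24.0, 18.4]
opening: 0.0169
grip_force: 43.2
```

```bash
python3 ring.py
```

```text
[0.4730441  0.12780133 0.0661644 ] [ 3.08796608 -0.48971092 -0.00634779] 22.575 0.016870016287203988 [-18.00059613 -23.9943186   18.41098307]
ring approx 0.9199108795286565 r 0.10980058626610424 Ftan 27.875813342107993
psi -0.3145670506802858 -0.2654108795286565
```

Emit:
jog_arm:
  commands: [0.003, -0.045, 0, 0, 0, 0.1, 10, 0.003, -0.045, 0, 0, 0, 0.1, 10, 0, 0, 0, 0, 0, 0, 10]

```text
t: 22.95
tool_pos: [0.4736, 0.1302, 0.0661]
tool_rot: [3.076, -0.519, -0.012]
contact_force: [-24.5, -33.2, 24.9]
opening: 0.0168
grip_force: 46.5
```

```bash
python3 ring.py; python3 - <<'E'
from h import *
d=snap('scene')
cv2.imwrite('pics/s4.png',cv2.resize(d['image'][150:270,230:390,::-1],(800,600),interpolation=cv2.INTER_CUBIC))
cores('scene','core_red',.5); cores('scene','jaw_a',.4)
P=cloud(d);hsv=cv2.cvtColor(d['image'],cv2.COLOR_RGB2HSV)
m=(abs(hsv[...,0].astype(int)-28)<6)&(hsv[...,1]>150)&(P[...,0]>.48)&(P[...,0]<.7)&(P[...,1]>.14)&(P[...,1]<.3)
n,l,s,ce=cv2.connectedComponentsWithStats(m.astype(np.uint8))
for i in range(1,n):
    q=P[l==i]
    if len(q)>8: print('yellow',len(q),np.median(q,0).round(4))
E
```

```text
[0.47363873 0.1301795  0.06607611] [ 3.07633241 -0.51939423 -0.01176751] 22.95 0.016834920376541083 [-24.47057928 -33.24000944  24.94628346]
ring approx 0.9422181727205394 r 0.10987792947792252 Ftan 38.81753377417527
psi -0.33455969473897534 -0.2877181727205395
scene core_red 0.93 ztop 0.072 mean [0.399 0.21  0.07 ] mid [0.3941 0.2097 0.0675] [0.057 0.054 0.012]
scene core_red 0.92 ztop 0.122 mean [0.584 0.103 0.12 ] mid [0.5803 0.1026 0.1174] [0.059 0.056 0.012]
scene core_red 0.65 ztop 0.072 mean [0.302 0.259 0.07 ] mid [0.297  0.2592 0.0677] [0.121 0.056 0.012]
scene core_red 0.55 ztop 0.072 mean [ 0.363 -0.025  0.07 ] mid [ 0.3587 -0.0262  0.0675] [0.058 0.054 0.012]
scene jaw_a 0.85 ztop 0.073 mean [0.607 0.136 0.071] mid [0.6056 0.1356 0.0688] [0.035 0.036 0.012]
scene jaw_a 0.77 ztop 0.073 mean [0.616 0.078 0.071] mid [0.6145 0.0768 0.0689] [0.036 0.032 0.011]
scene jaw_a 0.66 ztop 0.073 mean [0.56 0.06 0.07] mid [0.5593 0.0603 0.0688] [0.02  0.017 0.011]
scene jaw_a 0.64 ztop 0.073 mean [0.548 0.133 0.071] mid [0.5472 0.1344 0.069 ] [0.032 0.021 0.01 ]
yellow 112 [0.5671 0.2485 0.0559]
yellow 54 [0.6109 0.1788 0.0541]
```

View pics/s4.png

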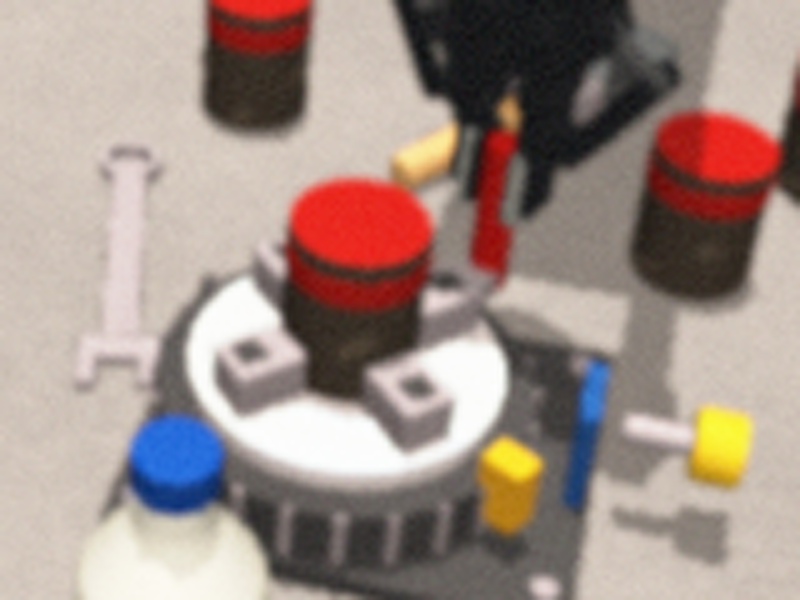

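Jaws are against the core (px 355,300) and the lug (px 510,485) is well past the pin. I'll relax the side loads and tighten a little more.

Emit:
jog_arm:
  commands: [-0.04, -0.02, -0.05, 0, 0, 0.1, 10, 0, -0.05, 0, 0, 0, 0.1, 10, 0, -0.05, 0, 0, 0, 0.1, 10, 0, 0, 0, 0, 0, 0, 10]

```text
t: 23.7
tool_pos: [0.4746, 0.1333, 0.0663]
tool_rot: [3.06, -0.563, -0.004]
contact_force: [-11.9, -48.7, 7.4]
opening: 0.0172
grip_force: 49.3
```

```bash
python3 ring.py
```

```text
[0.47455153 0.1333258  0.06625204] [ 3.05967116 -0.5631752  -0.00422325] 23.7 0.017201488523128746 [-11.92225139 -48.67177352   7.3546123 ]
ring approx 0.9720194007659484 r 0.10994427484736 Ftan 49.96106545250927
psi -0.36400956212406 -0.31751940076594837
```

Emit:
jog_arm:
  commands: [0, -0.05, 0, 0, 0, 0.15, 10, 0, -0.05, 0, 0, 0, 0.15, 10, 0, 0, 0, 0, 0, 0, 10, 0, 0, 0, 0, 0, 0, 10]

```text
t: 24.2
tool_pos: [0.4747, 0.1338, 0.066]
tool_rot: [3.038, -0.604, -0.01]
contact_force: [-20.3, -70.7, 16.4]
opening: 0.017
grip_force: 59.8
```

```bash
python3 ring.py; python3 - <<'E'
from h import *
C=np.array([.5795,.102])
d=snap('scene');P=cloud(d);hsv=cv2.cvtColor(d['image'],cv2.COLOR_RGB2HSV)
rd=((hsv[...,0]<6)|(hsv[...,0]>174))&(hsv[...,1]>150)&(P[...,0]>.45)&(P[...,0]<.52)&(P[...,1]>.1)&(P[...,1]<.17)&(P[...,2]>.035)
q=P[rd];
for lo,hi in((.035,.05),(.05,.065),(.09,.11)):
    t=q[(q[:,2]>lo)&(q[:,2]<hi)]
    if len(t): print(lo,t.min(0).round(4),t.max(0).round(4),len(t))
cores('scene','jaw_a',.4);cores('scene','core_red',.5)
E
```

```text
[0.47472601 0.13378855 0.0660184 ] [ 3.03834247 -0.60445999 -0.01021378] 24.2 0.01704454746369395 [-20.29199924 -70.73321351  16.3807053 ]
ring approx 0.9765142121265658 r 0.1099240971556415 Ftan 73.51948745714878
psi -0.3927145061812837 -0.32201421212656584
0.035 [0.4768 0.1292 0.0352] [0.4838 0.1433 0.0499] 37
0.05 [0.4775 0.1286 0.0501] [0.4836 0.142  0.0647] 28
0.09 [0.4687 0.126  0.0904] [0.4925 0.1439 0.11  ] 49
scene jaw_a 0.78 ztop 0.073 mean [0.616 0.077 0.071] mid [0.6144 0.077  0.0689] [0.035 0.032 0.011]
scene jaw_a 0.68 ztop 0.073 mean [0.549 0.133 0.071] mid [0.5478 0.1335 0.0689] [0.03  0.021 0.012]
scene jaw_a 0.61 ztop 0.073 mean [0.608 0.136 0.071] mid [0.6056 0.1353 0.0687] [0.034 0.035 0.011]
scene core_red 0.79 ztop 0.072 mean [0.399 0.21  0.07 ] mid [0.3939 0.2094 0.0677] [0.056 0.054 0.012]
scene core_red 0.75 ztop 0.122 mean [0.585 0.103 0.12 ] mid [0.5811 0.1026 0.1173] [0.054 0.056 0.012]
scene core_red 0.7 ztop 0.071 mean [ 0.363 -0.025  0.07 ] mid [ 0.3583 -0.0258  0.0674] [0.056 0.055 0.013]
scene core_red 0.67 ztop 0.072 mean [0.302 0.259 0.07 ] mid [0.2975 0.2593 0.0678] [0.12  0.056 0.012]
```

Emit:
jog_arm:
  commands: [0, 0.08, 0, 0, 0, 0, 10, 0, 0.06, 0, 0, 0, 0, 10, 0, 0, 0, 0, 0, 0, 10]

```text
t: 24.82
tool_pos: [0.4744, 0.132, 0.0662]
tool_rot: [3.054, -0.61, 0.001]
contact_force: [-6.9, -44.3, 2.5]
opening: 0.017
grip_force: 46.4
```

Emit:
jog_arm:
  commands: [0, 0.08, 0, 0, 0, 0, 10, 0, 0.05, 0, 0, 0, 0, 10, 0, 0, 0, 0, 0, 0, 10]

```text
t: 25.2
tool_pos: [0.4737, 0.1282, 0.0663]
tool_rot: [3.063, -0.612, 0.009]
contact_force: [2.8, -31.7, -6.9]
opening: 0.0168
grip_force: 41.1
```

Emit:
jog_arm:
  commands: [0, 0.05, 0, 0, 0, 0, 10, 0, 0, 0, 0, 0, 0, 10]

```text
t: 25.45
tool_pos: [0.4735, 0.1267, 0.0664]
tool_rot: [3.067, -0.613, 0.013]
contact_force: [6.1, -27.1, -10.7]
opening: 0.017
grip_force: 39.8
```

```bash
cat > hl.py <<'E'
from h import *
d=snap('scene');P=cloud(d);hsv=cv2.cvtColor(d['image'],cv2.COLOR_RGB2HSV)
rd=((hsv[...,0]<6)|(hsv[...,0]>174))&(hsv[...,1]>150)&(P[...,0]>.45)&(P[...,0]<.51)&(P[...,1]>.1)&(P[...,1]<.17)&(P[...,2]>.035)
q=P[rd];t=q[q[:,2]<.07]; print('handle low',t.mean(0).round(4),t.min(0).round(4),t.max(0).round(4),len(t))
m=(abs(hsv[...,0].astype(int)-28)<6)&(hsv[...,1]>150)&(P[...,0]>.59)&(P[...,0]<.64)&(P[...,1]>.14)&(P[...,1]<.21)
q=P[m];print('lug',np.median(q,0).round(4),q.mean(0).round(4),len(q), 'px',np.argwhere(m).mean(0).round(2))
hm=np.argwhere(rd&(P[...,2]<.07)); print('handle px',hm.mean(0).round(2))
E
python3 hl.py; python3 ring.py
```

```text
handle low [0.4791 0.1291 0.0506] [0.4722 0.1197 0.0354] [0.4824 0.1367 0.0687] 74
lug [0.6082 0.1798 0.054 ] [0.6075 0.1797 0.054 ] 53 px [240.81 332.79]
handle px [196.92 326.27]
[0.47343461 0.1267492  0.06642688] [ 3.06645157 -0.61264201  0.01256403] 25.5 0.016869887844633495 [  6.96018785 -26.7154376  -10.00877013]
ring approx 0.9115476045484674 r 0.10915159313591603 Ftan 24.068233121258363
psi -0.39431664660992405 -0.25704760454846737
```

Emit:
jog_arm:
  commands: [0, 0.05, 0, 0, 0, 0, 10, 0, 0.05, 0, 0, 0, 0, 10, 0, 0.0, 0, 0, 0, 0, 10]

```text
t: 25.88
tool_pos: [0.4723, 0.1233, 0.0665]
tool_rot: [3.072, -0.615, 0.017]
contact_force: [12.8, -16.1, -15.3]
opening: 0.0167
grip_force: 39.7
```

```bash
python3 ring.py; python3 hl.py
```

```text
[0.47228047 0.12334497 0.06649099] [ 3.07191294 -0.6154004   0.01688242] 25.875 0.016726685304674773 [ 12.77435613 -16.13302354 -15.25094131]
ring approx 0.8787831152438642 r 0.10946111844382261 Ftan 12.88784009742531
psi -0.39538955277699994 -0.22428311524386424
handle low [0.4782 0.1255 0.0512] [0.472  0.1149 0.0364] [0.4818 0.133  0.0697] 74
lug [0.6058 0.1809 0.0542] [0.6056 0.1808 0.0542] 51 px [240.27 333.63]
handle px [196.03 324.84]
```

Emit:
jog_arm:
  commands: [0.06, 0.02, 0.05, 0, 0, 0, 10, 0, 0.03, 0, 0, 0, 0, 10, 0, 0, 0, 0, 0, 0, 10]

```text
t: 26.3
tool_pos: [0.472, 0.1223, 0.0663]
tool_rot: [3.076, -0.615, 0.002]
contact_force: [-7.7, -6.7, 10.8]
opening: 0.0172
grip_force: 42.2
```

```bash
python3 ring.py
```

```text
[0.47203833 0.12228968 0.06630993] [ 3.07615337e+00 -6.15230478e-01  2.44684755e-03] 26.3 0.017211640541536833 [-7.73299053 -6.68875302 10.84216982]
ring approx 0.8688922369658799 r 0.10946783969520851 Ftan 8.18084161116538
psi -0.39478601458955237 -0.21439223696587995
```

Emit:
jog_arm:
  commands: [-0.02, 0.02, -0.03, 0, 0, 0, 10, 0, 0, 0, 0, 0, 0, 10, 0, 0, 0, 0, 0, 0, 25, 0, 0, 0, 0, 0, 0, 55, 0, 0, 0, 0, 0, 0, 60, 0, 0, -0.2, 0, 0, 0, 60, 0, 0, -0.6, 0, 0, 0, 60, 0, 0, -0.8, 0, 0, 0, 60, 0, 0, -0.4, 0, 0, 0, 60]

```text
t: 27.42
tool_pos: [0.4721, 0.1239, 0.1918]
tool_rot: [-3.078, 0.617, -0.013]
contact_force: [-0.2, -0.5, -0.2]
opening: 0.0601
grip_force: 0.0
```

```bash
python3 hl.py; python3 - <<'E'
from h import *
print(ctrl.get_obs()['tool_pos'])
cores('scene','core_red',.5); cores('scene','jaw_a',.4)
# pulled knob ~ (.5569,.250) tool
e=plan([(.5565,.252,.19,1.709,20,60)])
plan([(.5565,.252,.028,1.709,7,60)],e)
E
```

```text
handle low [0.4775 0.122  0.053 ] [0.4727 0.1139 0.0364] [0.4807 0.1286 0.0697] 85
lug [0.6023 0.1818 0.0543] [0.6018 0.1817 0.0543] 48 px [239.12 334.67]
handle px [194.74 323.51]
[0.47356239 0.1240822  0.19465151]
scene core_red 0.91 ztop 0.071 mean [ 0.363 -0.025  0.07 ] mid [ 0.3593 -0.0261  0.0674] [0.057 0.054 0.013]
scene core_red 0.86 ztop 0.121 mean [0.584 0.104 0.12 ] mid [0.5799 0.1031 0.1173] [0.056 0.056 0.013]
scene core_red 0.68 ztop 0.072 mean [0.302 0.259 0.07 ] mid [0.2971 0.2593 0.0679] [0.119 0.056 0.012]
scene core_red 0.61 ztop 0.072 mean [0.4   0.211 0.07 ] mid [0.3951 0.2109 0.0675] [0.052 0.052 0.012]
scene jaw_a 0.79 ztop 0.073 mean [0.617 0.077 0.071] mid [0.6154 0.0771 0.0687] [0.034 0.033 0.011]
scene jaw_a 0.64 ztop 0.073 mean [0.559 0.06  0.071] mid [0.5576 0.0602 0.069 ] [0.026 0.018 0.011]
scene jaw_a 0.56 ztop 0.073 mean [0.608 0.137 0.071] mid [0.6066 0.1357 0.0689] [0.032 0.036 0.011]
scene jaw_a 0.49 ztop 0.073 mean [0.548 0.133 0.071] mid [0.5478 0.1331 0.0688] [0.03  0.021 0.011]
OVER
OVER
OVER
OVER
OVER
OVER
OVER
OVER
OVER
OVER
OVER
OVER
OVER
O
[... 281 characters left out ...]
01,-1.15,60,0.11,-0.087,-0.003,0,0,-1.15,60,0.121,-0.074,-0.003,0.001,-0.001,-1.15,60,0.127,-0.059,-0.003,0,-0.001,-1.151,60,0.134,-0.045,-0.004,0.001,-0.001,-1.15,60,0.138,-0.029,-0.003,0.001,0,-1.15,60,0.141,-0.013,-0.003,0,-0.001,-1.15,60,0.141,0.003,-0.003,0.001,-0.001,-1.15,60,0.139,0.02,-0.003,0,-0.001,-1.151,60,0.137,0.035,-0.004,0.001,0,-1.15,60,0.131,0.051,-0.003,0.001,-0.001,-1.15,60,0.125,0.066,-0.003,0,-0.001,-1.15,60,0.087,0.059,-0.003,0.001,0,-0.863,60,0.044,0.036,-0.001,0,-0.001,-0.46,60
end [0.5565 0.252  0.19  ]
7 rows
0,0,0.204,0,0,0,60,0,0,0.382,0,0,0,60,0,0,0.509,0,0,0,60,0,0,0.51,0,0,0,60,0,0,0.509,0,0,0,60,0,0,0.382,0,0,0,60,0,0,0.204,0,0,0,60
end [0.5565 0.252  0.028 ]
```

```bash
python3 hl.py; python3 - <<'E'
from h import *
e=plan([(.465,.085,.19,-.2,6,0)])
plan([(.465,.085,.066,-.2,6,0)],e)
E
```

```text
handle low [0.4774 0.1219 0.0526] [0.4729 0.1141 0.0358] [0.4807 0.1288 0.0696] 86
lug [0.6023 0.1819 0.0542] [0.6021 0.1818 0.0542] 53 px [239.28 334.66]
handle px [194.87 323.49]
6 rows
0.016,0.058,-0.007,0,0,-0.182,0,0.029,0.109,-0.012,0,-0.001,-0.342,0,0.033,0.147,-0.017,0,0,-0.456,0,0.027,0.148,-0.017,0.001,-0.001,-0.456,0,0.015,0.112,-0.012,0,0,-0.341,0,0.005,0.06,-0.007,0,0,-0.183,0
end [0.465 0.085 0.19 ]
6 rows
0,0,0.192,0,0,0,0,0,0,0.361,0,0,0,0,0,0,0.48,0,0,0,0,0,0,0.481,0,0,0,0,0,0,0.36,0,0,0,0,0,0,0.193,0,0,0,0
end [0.465 0.085 0.066]
```

Emit:
jog_arm:
  commands: [0.016, 0.058, -0.007, 0, 0, -0.182, 0, 0.029, 0.109, -0.012, 0, 0, -0.342, 0, 0.033, 0.147, -0.017, 0, 0, -0.456, 0, 0.027, 0.148, -0.017, 0, 0, -0.456, 0, 0.015, 0.112, -0.012, 0, 0, -0.341, 0, 0.005, 0.06, -0.007, 0, 0, -0.183, 0, 0, 0, 0.192, 0, 0, 0, 0, 0, 0, 0.361, 0, 0, 0, 0, 0, 0, 0.48, 0, 0, 0, 0, 0, 0, 0.481, 0, 0, 0, 0, 0, 0, 0.36, 0, 0, 0, 0, 0, 0, 0.193, 0, 0, 0, 0, 0, 0, 0, 0, 0, 0, 0]

```text
t: 29.35
tool_pos: [0.4654, 0.0851, 0.0664]
tool_rot: [-3.126, 0.313, -0.001]
contact_force: [1.1, -0.1, -0.8]
opening: 0.0003
grip_force: 0.0
```

Emit:
jog_arm:
  commands: [0, -0.08, 0, 0, 0, 0, 0, 0, -0.05, 0, 0, 0, 0, 0, 0, 0, 0, 0, 0, 0, 0]

```text
t: 29.72
tool_pos: [0.4684, 0.093, 0.0684]
tool_rot: [-3.125, 0.313, -0.007]
contact_force: [-0.2, -0.2, 0.3]
opening: -0.0002
grip_force: 0.0
```

Emit:
jog_arm:
  commands: [0, -0.05, 0, 0, 0, 0, 0, 0, 0, 0, 0, 0, 0, 0]

```text
t: 29.98
tool_pos: [0.4685, 0.0958, 0.0677]
tool_rot: [-3.126, 0.313, -0.005]
contact_force: [-0.6, 0.2, 0.8]
opening: -0.0004
grip_force: 0.0
```

Emit:
jog_arm:
  commands: [0, -0.05, 0, 0, 0, 0, 0, 0, 0, 0, 0, 0, 0, 0]

```text
t: 30.22
tool_pos: [0.4687, 0.0977, 0.0676]
tool_rot: [3.124, -0.313, 0.003]
contact_force: [-1.4, -5.3, 2.0]
opening: -0.0004
grip_force: 2.5
```

Emit:
jog_arm:
  commands: [0, -0.05, 0, 0, 0, 0, 0, 0, 0, 0, 0, 0, 0, 0]

```text
t: 30.48
tool_pos: [0.4689, 0.0995, 0.0676]
tool_rot: [3.121, -0.312, 0.001]
contact_force: [-3.2, -8.1, 2.9]
opening: -0.0
grip_force: 4.9
```

Emit:
jog_arm:
  commands: [0, -0.06, 0, 0, 0, 0, 0, 0, 0, 0, 0, 0, 0, 0]

```text
t: 30.72
tool_pos: [0.4692, 0.1017, 0.0676]
tool_rot: [3.118, -0.311, -0.001]
contact_force: [-5.7, -15.5, 6.3]
opening: -0.0003
grip_force: 7.9
```

Emit:
jog_arm:
  commands: [0, -0.06, 0, 0, 0, 0, 0, 0, -0.06, 0, 0, 0, 0, 0, 0, 0, 0, 0, 0, 0, 0]

```text
t: 31.1
tool_pos: [0.4698, 0.1057, 0.0677]
tool_rot: [3.11, -0.309, -0.004]
contact_force: [-11.2, -27.6, 11.3]
opening: -0.0002
grip_force: 14.6
```

Emit:
jog_arm:
  commands: [0, -0.06, 0, 0, 0, 0, 0, 0, -0.06, 0, 0, 0, 0, 0, 0, 0, 0, 0, 0, 0, 0]

```text
t: 31.48
tool_pos: [0.4705, 0.1094, 0.0677]
tool_rot: [3.102, -0.307, -0.008]
contact_force: [-13.9, -40.3, 15.4]
opening: 0.0001
grip_force: 21.7
```

```bash
python3 hl.py
```

```text
handle low [0.4802 0.1341 0.0527] [0.4763 0.1261 0.0351] [0.4831 0.141  0.0698] 86
lug [0.6109 0.1782 0.0542] [0.6107 0.1784 0.0541] 55 px [241.67 331.65]
handle px [197.06 328.48]
```

Emit:
jog_arm:
  commands: [0, 0.05, 0, 0, 0, 0, 0, 0, 0.05, 0, 0, 0, 0, 0, 0, 0.05, 0, 0, 0, 0, 0, 0, 0.05, 0, 0, 0, 0, 0, 0, 0.05, 0, 0, 0, 0, 0, 0, 0, 0, 0, 0, 0, 0]

```text
t: 32.28
tool_pos: [0.4691, 0.1011, 0.0677]
tool_rot: [3.118, -0.312, -0.0]
contact_force: [-6.2, -14.3, 5.6]
opening: 0.0004
grip_force: 7.5
```

Emit:
jog_arm:
  commands: [0, 0.03, 0, 0, 0, 0, 0, 0, 0.03, 0, 0, 0, 0, 0, 0, 0.03, 0, 0, 0, 0, 0, 0, 0.03, 0, 0, 0, 0, 0, 0, 0.03, 0, 0, 0, 0, 0, 0, 0.03, 0, 0, 0, 0, 0, 0, 0, 0, 0, 0, 0, 0]

```text
t: 33.15
tool_pos: [0.4681, 0.094, 0.0676]
tool_rot: [-3.125, 0.314, -0.005]
contact_force: [1.1, 0.5, 0.1]
opening: -0.0005
grip_force: 0.0
```

```bash
python3 hl.py
```

```text
handle low [0.4774 0.122  0.0528] [0.4728 0.114  0.0359] [0.4807 0.1287 0.0698] 84
lug [0.6012 0.1817 0.054 ] [0.6019 0.1816 0.0541] 50 px [239.2 334.6]
handle px [194.8  323.52]
```

Emit:
jog_arm:
  commands: [0, -0.04, 0, 0, 0, 0, 0, 0, -0.02, 0, 0, 0, 0, 0, 0, 0, 0, 0, 0, 0, 0, 0, 0, 0, 0, 0, 0, 0, 0, 0, 0, 0, 0, 0, 0]

```text
t: 33.83
tool_pos: [0.4687, 0.0969, 0.0677]
tool_rot: [3.125, -0.314, 0.004]
contact_force: [-1.4, -4.5, 0.6]
opening: -0.0001
grip_force: 2.6
```

Emit:
jog_arm:
  commands: [0, -0.01, 0, 0, 0, 0, 0, 0, 0, 0, 0, 0, 0, 0, 0, 0, 0, 0, 0, 0, 0, 0, 0, 0, 0, 0, 0, 0]

```text
t: 34.33
tool_pos: [0.4687, 0.0973, 0.0676]
tool_rot: [3.125, -0.313, 0.004]
contact_force: [-1.4, -4.9, 1.4]
opening: 0.0
grip_force: 3.0
```

Emit:
jog_arm:
  commands: [0, -0.01, 0, 0, 0, 0, 0, 0, 0, 0, 0, 0, 0, 0, 0, 0, 0, 0, 0, 0, 0, 0, 0, 0, 0, 0, 0, 0]

```text
t: 34.83
tool_pos: [0.4687, 0.0976, 0.0676]
tool_rot: [3.124, -0.313, 0.003]
contact_force: [-2.3, -6.5, 0.9]
opening: 0.0
grip_force: 3.4
```

Emit:
jog_arm:
  commands: [0, -0.01, 0, 0, 0, 0, 0, 0, 0, 0, 0, 0, 0, 0, 0, 0, 0, 0, 0, 0, 0, 0, 0, 0, 0, 0, 0, 0]

```text
t: 35.33
tool_pos: [0.4688, 0.098, 0.0676]
tool_rot: [3.124, -0.313, 0.003]
contact_force: [-2.0, -7.4, 0.9]
opening: 0.0002
grip_force: 3.9
```

Emit:
jog_arm:
  commands: [0, -0.02, 0, 0, 0, 0, 0, 0, 0, 0, 0, 0, 0, 0, 0, 0, 0, 0, 0, 0, 0, 0, 0, 0, 0, 0, 0, 0]

```text
t: 35.83
tool_pos: [0.4689, 0.0989, 0.0676]
tool_rot: [3.123, -0.313, 0.002]
contact_force: [-3.7, -8.4, 3.4]
opening: 0.0002
grip_force: 4.7
```

```bash
python3 hl.py
```

```text
handle low [0.478  0.1239 0.0531] [0.4731 0.1163 0.0351] [0.481  0.1308 0.0696] 84
lug [0.6031 0.1811 0.0541] [0.6036 0.1812 0.0541] 51 px [239.73 334.16]
handle px [195.1  324.27]
```

Preload confirmed: about 4.5 N is needed before the ring moves, against 2.7 N of friction alone. Now the knob.

Emit:
jog_arm:
  commands: [0, 0.02, 0, 0, 0, 0, 0, 0, 0.03, 0, 0, 0, 0, 0, 0, 0.05, 0, 0, 0, 0, 0, 0, 0.1, 0, 0, 0, 0, 0, 0, 0, -0.3, 0, 0, 0, 20, 0, 0, -0.7, 0, 0, 0, 30, 0, 0, -0.7, 0, 0, 0, 50, 0, 0, -0.3, 0, 0, 0, 60]

```text
t: 36.88
tool_pos: [0.4684, 0.0888, 0.192]
tool_rot: [-3.124, 0.313, -0.015]
contact_force: [0.6, -0.2, -0.5]
opening: 0.0601
grip_force: 0.0
```

```bash
python3 hl.py; python3 - <<'E'
from h import *
o=ctrl.get_obs();print(o['tool_pos'],o['q'])
e=plan([(.5,.17,.2,.75,12,60)])
e=plan([(.5568,.252,.19,1.709,12,60)],e)
plan([(.5568,.252,.028,1.709,7,60)],e)
E
```

```text
handle low [0.4775 0.1221 0.0537] [0.4729 0.1136 0.0353] [0.4811 0.1288 0.07  ] 81
lug [0.6024 0.182  0.0544] [0.6022 0.182  0.0545] 50 px [239.22 334.76]
handle px [194.52 323.6 ]
[0.4689178  0.08877106 0.19307008] [ 3.08291367e-02 -2.95362590e-01  1.99518922e+00  2.70394763e-04
  1.43090835e+00  1.80151077e+00]
12 rows
0.009,-0.056,-0.004,0.001,-0.004,-0.369,60,0.022,-0.103,-0.008,0.002,-0.008,-0.692,60,0.037,-0.136,-0.011,0.002,-0.011,-0.922,60,0.051,-0.131,-0.01,0.003,-0.011,-0.922,60,0.062,-0.126,-0.011,0.002,-0.01,-0.922,60,0.073,-0.121,-0.011,0.002,-0.011,-0.923,60,0.084,-0.112,-0.01,0.003,-0.011,-0.922,60,0.094,-0.105,-0.011,0.002,-0.01,-0.922,60,0.104,-0.095,-0.011,0.003,-0.011,-0.922,60,0.112,-0.086,-0.011,0.002,-0.011,-0.923,60,0.089,-0.056,-0.008,0.002,-0.008,-0.691,60,0.05,-0.027,-0.005,0.001,-0.004,-0.369,60
end [0.5  0.17 0.2 ]
12 rows
0.063,-0.014,0.006,0,0,-0.372,60,0.119,-0.021,0.013,0,0,-0.699,60,0.161,-0.018,0.016,0,0,-0.931,60,0.161,-0.002,0.016,0,0,-0.931,60,0.161,0.013,0.016,0,0,-0.931,60,0.159,0.027,0.016,0,0,-0.931,60,0.156,0.042,0.017,0,0,-0.931,60,0.151,0.057,0.016,0,0,-0.931,60,0.145,0.07,0.016,0,0,-0.931,60,0.138,0.084,0.016,0,0,-0.931,60,0.097,0.072,0.012,0,0,-0.699,60,0.05,0.042,0.007,0,0,-0.372,60
end [0.5568 0.252  0.19  ]
7 rows
0,0,0.204,0,0,0,60,0,0,0.382,0,0,0,60,0,0,0.509,0,0,0,60,0,0,0.51,0,0,0,60,0,0,0.509,0,0,0,60,-0.001,0,0.382,0,0,0,60,0,0,0.204,0,0,0,60
end [0.5568 0.252  0.028 ]
```

Emit:
jog_arm:
  commands: [0.009, -0.056, -0.004, 0.001, -0.004, -0.369, 60, 0.022, -0.103, -0.008, 0.002, -0.008, -0.692, 60, 0.037, -0.136, -0.011, 0.002, -0.011, -0.922, 60, 0.051, -0.131, -0.01, 0.003, -0.011, -0.922, 60, 0.062, -0.126, -0.011, 0.002, -0.01, -0.922, 60, 0.073, -0.121, -0.011, 0.002, -0.011, -0.923, 60, 0.084, -0.112, -0.01, 0.003, -0.011, -0.922, 60, 0.094, -0.105, -0.011, 0.002, -0.01, -0.922, 60, 0.104, -0.095, -0.011, 0.003, -0.011, -0.922, 60, 0.112, -0.086, -0.011, 0.002, -0.011, -0.923, 60, 0.089, -0.056, -0.008, 0.002, -0.008, -0.691, 60, 0.05, -0.027, -0.005, 0.001, -0.004, -0.369, 60]

```text
t: 38.42
tool_pos: [0.4966, 0.17, 0.1917]
tool_rot: [-2.919, -1.153, 0.019]
contact_force: [-0.3, 0.5, -0.3]
opening: 0.0599
grip_force: 0.0
```

Emit:
jog_arm:
  commands: [0.063, -0.014, 0.006, 0, 0, -0.372, 60, 0.119, -0.021, 0.013, 0, 0, -0.699, 60, 0.161, -0.018, 0.016, 0, 0, -0.931, 60, 0.161, -0.002, 0.016, 0, 0, -0.931, 60, 0.161, 0.013, 0.016, 0, 0, -0.931, 60, 0.159, 0.027, 0.016, 0, 0, -0.931, 60, 0.156, 0.042, 0.017, 0, 0, -0.931, 60, 0.151, 0.057, 0.016, 0, 0, -0.931, 60, 0.145, 0.07, 0.016, 0, 0, -0.931, 60, 0.138, 0.084, 0.016, 0, 0, -0.931, 60, 0.097, 0.072, 0.012, 0, 0, -0.699, 60, 0.05, 0.042, 0.007, 0, 0, -0.372, 60, 0, 0, 0, 0, 0, 0, 60]

```text
t: 40.05
tool_pos: [0.5544, 0.2518, 0.1833]
tool_rot: [-2.059, -2.365, 0.01]
contact_force: [0.1, -1.2, 0.3]
opening: 0.0601
grip_force: 0.0
```

Emit:
jog_arm:
  commands: [0, 0, 0.204, 0, 0, 0, 60, 0, 0, 0.382, 0, 0, 0, 60, 0, 0, 0.509, 0, 0, 0, 60, 0, 0, 0.51, 0, 0, 0, 60, 0, 0, 0.509, 0, 0, 0, 60, 0, 0, 0.382, 0, 0, 0, 60, 0, 0, 0.204, 0, 0, 0, 60, 0, 0, 0, 0, 0, 0, 20, 0, 0, 0, 0, 0, 0, 20, 0, 0, 0, 0, 0, 0, 20, 0, 0, 0, 0, 0, 0, 20]
  newtons: 60

```text
t: 41.42
tool_pos: [0.5565, 0.2521, 0.023]
tool_rot: [-2.063, -2.369, -0.002]
contact_force: [10.1, 1.9, -9.8]
opening: 0.0281
grip_force: 59.7
```

Emit:
jog_arm:
  commands: [-0.1, 0, 0, 0, 0, 0, 20, -0.1, 0, 0, 0, 0, 0, 20, -0.1, 0, 0, 0, 0, 0, 20, -0.1, 0, 0, 0, 0, 0, 20, -0.1, 0, 0, 0, 0, 0, 20, -0.07, 0, 0, 0, 0, 0, 20, -0.05, 0, 0, 0, 0, 0, 20, 0, 0, 0, 0, 0, 0, 20, 0, 0, 0, 0, 0, 0, 20]

```text
t: 42.55
tool_pos: [0.5607, 0.2224, 0.0231]
tool_rot: [-2.058, -2.361, -0.018]
contact_force: [9.4, 26.0, -14.5]
opening: 0.0281
grip_force: 60.2
```

Emit:
jog_arm:
  commands: [0.08, 0, 0, 0, 0, 0, 20, 0, 0, 0, 0, 0, 0, 45, 0, 0, 0, 0, 0, 0, 60, 0, 0, -0.2, 0, 0, 0, 60, 0, 0, -0.6, 0, 0, 0, 60, 0, 0, -0.8, 0, 0, 0, 60, 0, 0, -0.8, 0, 0, 0, 60, 0, 0, -0.5, 0, 0, 0, 85, 0, 0, 0, 0, 0, 0, 85]

```text
t: 43.68
tool_pos: [0.5612, 0.22, 0.2008]
tool_rot: [-2.063, -2.368, -0.002]
contact_force: [-0.3, -0.7, 0.1]
opening: 0.085
grip_force: 0.0
```

```bash
python3 hl.py; python3 - <<'E'
from h import *
o=ctrl.get_obs();print(o['tool_pos'],o['t'])
cores('top','core_1');cores('scene','core_1');cores('scene','knob_grip');
e=plan([(.703,-.0595,.17,1.49,12,85)])
plan([(.703,-.0595,.03,1.49,7,85)],e)
E
```

```text
handle low [0.478  0.1221 0.0535] [0.4734 0.115  0.0362] [0.4813 0.1279 0.0696] 74
lug [0.6019 0.179  0.0542] [0.6016 0.1793 0.0542] 37 px [238.68 333.43]
handle px [194.73 323.51]
[0.55986369 0.21973384 0.19785474] 43.725
top core_1 0.88 ztop 0.072 mean [ 0.425 -0.328  0.069] mid [ 0.4259 -0.3291  0.0684] [0.049 0.053 0.013]
top core_1 0.68 ztop 0.072 mean [ 0.7   -0.06   0.069] mid [ 0.7011 -0.0598  0.0691] [0.055 0.053 0.014]
top core_1 0.55 ztop 0.072 mean [ 0.418 -0.227  0.069] mid [ 0.4169 -0.2268  0.069 ] [0.049 0.051 0.013]
top core_1 0.49 ztop 0.075 mean [0.612 0.072 0.071] mid [0.6105 0.0713 0.071 ] [0.033 0.029 0.01 ]
scene core_1 0.74 ztop 0.071 mean [ 0.427 -0.223  0.069] mid [ 0.4238 -0.2253  0.0666] [0.051 0.055 0.012]
scene core_1 0.69 ztop 0.071 mean [ 0.708 -0.054  0.069] mid [ 0.7066 -0.0554  0.0666] [0.054 0.054 0.012]
scene core_1 0.62 ztop 0.071 mean [ 0.431 -0.324  0.069] mid [ 0.4277 -0.3266  0.0667] [0.055 0.056 0.012]
scene core_1 0.59 ztop 0.07 mean [0.583 0.115 0.069] mid [0.5528 0.1281 0.0688] [0.158 0.171 0.02 ]
scene core_1 0.58 ztop 0.121 mean [0.584 0.103 0.12 ] mid [0.5801 0.1028 0.1172] [0.057 0.055 0.012]
scene core_1 0.37 ztop 0.06 mean [0.542 0.153 0.057] mid [0.5396 0.1518 0.0603] [0.141 0.078 0.02 ]
12 rows
-0.192,0.068,0.015,-0.004,0,0.085,85,-0.358,0.131,0.027,-0.008,0.001,0.159,85,-0.475,0.182,0.037,-0.011,0.001,0.213,85,-0.471,0.192,0.037,-0.011,0.001,0.212,85,-0.467,0.202,0.037,-0.01,0.001,0.213,85,-0.463,0.211,0.037,-0.011,0.001,0.212,85,-0.458,0.222,0.038,-0.011,0,0.213,85,-0.453,0.231,0.038,-0.01,0.001,0.212,85,-0.448,0.241,0.038,-0.011,0.001,0.212,85,-0.443,0.25,0.038,-0.011,0.001,0.213,85,-0.328,0.194,0.028,-0.008,0.001,0.159,85,-0.173,0.107,0.016,-0.004,0,0.085,85
end [ 0.703  -0.0595  0.17  ]
7 rows
0,0,0.176,0,0,0,85,0,0,0.33,0,0,0,85,0,0,0.44,0,0,0,85,0,0,0.441,0,0,0,85,0,0,0.44,0,0,0,85,0,0,0.33,0,0,0,85,0,0,0.176,0,0,0,85
end [ 0.703  -0.0595  0.03  ]
```

Emit:
jog_arm:
  commands: [-0.192, 0.068, 0.015, -0.004, 0, 0.085, 85, -0.358, 0.131, 0.027, -0.008, 0.001, 0.159, 85, -0.475, 0.182, 0.037, -0.011, 0.001, 0.213, 85, -0.471, 0.192, 0.037, -0.011, 0.001, 0.212, 85, -0.467, 0.202, 0.037, -0.01, 0.001, 0.213, 85, -0.463, 0.211, 0.037, -0.011, 0.001, 0.212, 85, -0.458, 0.222, 0.038, -0.011, 0, 0.213, 85, -0.453, 0.231, 0.038, -0.01, 0.001, 0.212, 85, -0.448, 0.241, 0.038, -0.011, 0.001, 0.212, 85, -0.443, 0.25, 0.038, -0.011, 0.001, 0.213, 85, -0.328, 0.194, 0.028, -0.008, 0.001, 0.159, 85, -0.173, 0.107, 0.016, -0.004, 0, 0.085, 85, 0, 0, 0, 0, 0, 0, 85]

```text
t: 45.65
tool_pos: [0.7041, -0.0597, 0.1718]
tool_rot: [2.309, 2.128, 0.004]
contact_force: [-0.3, 1.0, 0.8]
opening: 0.0851
grip_force: 0.0
```

Emit:
jog_arm:
  commands: [0, 0, 0.176, 0, 0, 0, 85, 0, 0, 0.33, 0, 0, 0, 85, 0, 0, 0.44, 0, 0, 0, 85, 0, 0, 0.441, 0, 0, 0, 85, 0, 0, 0.44, 0, 0, 0, 85, 0, 0, 0.33, 0, 0, 0, 85, 0, 0, 0.176, 0, 0, 0, 85, 0, 0, 0, 0, 0, 0, 85, 0, 0, 0, 0, 0, 0, 40, 0, 0, 0, 0, 0, 0, 40, 0, 0, 0, 0, 0, 0, 40, 0, 0, 0, 0, 0, 0, 40, 0, 0, 0, 0, 0, 0, 40]
  newtons: 60

```text
t: 47.28
tool_pos: [0.7056, -0.0594, 0.034]
tool_rot: [2.307, 2.127, 0.007]
contact_force: [-0.1, -1.0, 7.2]
opening: 0.0543
grip_force: 64.9
```

```bash
python3 - <<'E'
from h import *
o=ctrl.get_obs();print(o['tool_pos'],o['t'],o['opening'])
p=o['tool_pos']
e=plan([(p[0],p[1],.16,1.49,6,40)])
e=plan([(.6008,-.189,.16,1.49,8,40)],e)
plan([(.6008,-.189,p[2]+.008,1.49,6,40)],e)
E
```

```text
[ 0.70557188 -0.05935135  0.03401696] 47.275 0.05432149251507855
6 rows
0,0.001,-0.195,0.005,-0.001,0,40,0,0.002,-0.367,0.01,-0.001,0,40,0.001,0.002,-0.488,0.013,-0.001,0,40,0,0.001,-0.488,0.013,-0.002,0,40,0,0.001,-0.366,0.01,-0.001,0.001,40,0,0,-0.196,0.005,-0.001,0,40
end [ 0.7056 -0.0593  0.16  ]
8 rows
-0.146,-0.099,0,0,0,0,40,-0.273,-0.187,0,0,0,0,40,-0.364,-0.248,0,0,0,0,40,-0.364,-0.249,0,0,0,0,40,-0.365,-0.249,0,0,0,0,40,-0.364,-0.248,0,0,0,0,40,-0.273,-0.187,0,0,0,0,40,-0.146,-0.099,0,0,0,0,40
end [ 0.6008 -0.189   0.16  ]
6 rows
0,0,0.183,0,0,0,40,0,0,0.343,0,0,0,40,0,0,0.457,0,0,0,40,0,0,0.458,0,0,0,40,0,0,0.343,0,0,0,40,0,0,0.183,0,0,0,40
end [ 0.6008 -0.189   0.042 ]
```

Emit:
jog_arm:
  commands: [0, 0, -0.195, 0, 0, 0, 40, 0, 0, -0.367, 0, 0, 0, 40, 0, 0, -0.488, 0, 0, 0, 40, 0, 0, -0.488, 0, 0, 0, 40, 0, 0, -0.366, 0, 0, 0, 40, 0, 0, -0.196, 0, 0, 0, 40, -0.146, -0.099, 0, 0, 0, 0, 40, -0.273, -0.187, 0, 0, 0, 0, 40, -0.364, -0.248, 0, 0, 0, 0, 40, -0.364, -0.249, 0, 0, 0, 0, 40, -0.365, -0.249, 0, 0, 0, 0, 40, -0.364, -0.248, 0, 0, 0, 0, 40, -0.273, -0.187, 0, 0, 0, 0, 40, -0.146, -0.099, 0, 0, 0, 0, 40, 0, 0, 0, 0, 0, 0, 40]

```text
t: 49.15
tool_pos: [0.5989, -0.1894, 0.1577]
tool_rot: [2.309, 2.128, 0.005]
contact_force: [0.4, -0.1, -3.2]
opening: 0.0547
grip_force: 64.3
```

Emit:
jog_arm:
  commands: [0, 0, 0.183, 0, 0, 0, 40, 0, 0, 0.343, 0, 0, 0, 40, 0, 0, 0.457, 0, 0, 0, 40, 0, 0, 0.458, 0, 0, 0, 40, 0, 0, 0.343, 0, 0, 0, 40, 0, 0, 0.14, 0, 0, 0, 40, 0, 0, 0, 0, 0, 0, 40]

```text
t: 50.02
tool_pos: [0.5996, -0.1886, 0.0418]
tool_rot: [2.308, 2.13, 0.004]
contact_force: [0.7, -0.4, -3.7]
opening: 0.0546
grip_force: 64.4
```

Emit:
jog_arm:
  commands: [0, 0, 0.03, 0, 0, 0, 40, 0, 0, 0.02, 0, 0, 0, 40, 0, 0, 0, 0, 0, 0, 58, 0, 0, 0, 0, 0, 0, 66, 0, 0, 0, 0, 0, 0, 76, 0, 0, 0, 0, 0, 0, 78, 0, 0, -0.2, 0, 0, 0, 78, 0, 0, -0.6, 0, 0, 0, 78, 0, 0, -0.7, 0, 0, 0, 78, 0, 0, -0.4, 0, 0, 0, 85, 0, 0, -0.1, 0, 0, 0, 85]

```text
t: 51.4
tool_pos: [0.6007, -0.1895, 0.1627]
tool_rot: [2.305, 2.126, 0.007]
contact_force: [-0.0, -0.4, 0.1]
opening: 0.0854
grip_force: 0.0
```

```bash
python3 - <<'E'
from h import *
o=ctrl.get_obs();print(o['tool_pos'],o['t'])
cores('top','core_1',.45);cores('scene','core_1',.5)
e=plan([(.421,-.2265,.16,1.571,8,85)])
plan([(.421,-.2265,.03,1.571,6,85)],e)
E
```

```text
[ 0.6006662  -0.18947188  0.16272331] 51.4
top core_1 0.85 ztop 0.071 mean [ 0.426 -0.329  0.069] mid [ 0.4259 -0.329   0.0688] [0.051 0.053 0.012]
top core_1 0.56 ztop 0.073 mean [ 0.414 -0.247  0.07 ] mid [ 0.4141 -0.2473  0.0699] [0.02  0.01  0.012]
scene core_1 0.76 ztop 0.076 mean [ 0.605 -0.184  0.074] mid [ 0.6025 -0.1859  0.0715] [0.057 0.056 0.012]
scene core_1 0.59 ztop 0.071 mean [ 0.426 -0.223  0.069] mid [ 0.4224 -0.2252  0.0666] [0.057 0.057 0.012]
scene core_1 0.58 ztop 0.071 mean [ 0.432 -0.324  0.069] mid [ 0.4276 -0.3256  0.0668] [0.056 0.053 0.012]
scene core_1 0.51 ztop 0.071 mean [0.583 0.113 0.07 ] mid [0.5516 0.1272 0.0694] [0.162 0.167 0.02 ]
8 rows
-0.055,-0.184,-0.003,0,-0.001,-0.051,85,-0.102,-0.345,-0.004,0.001,-0.002,-0.097,85,-0.131,-0.462,-0.007,0.001,-0.003,-0.128,85,-0.125,-0.464,-0.006,0.002,-0.003,-0.128,85,-0.12,-0.465,-0.006,0.001,-0.002,-0.129,85,-0.113,-0.466,-0.007,0.001,-0.003,-0.128,85,-0.08,-0.351,-0.004,0.001,-0.002,-0.097,85,-0.041,-0.188,-0.002,0,-0.001,-0.051,85
end [ 0.421  -0.2265  0.16  ]
6 rows
0,0,0.202,0,0,0,85,0,0,0.377,0,0,0,85,0,0,0.504,0,0,0,85,0,0,0.504,0,0,0,85,0,0,0.378,0,0,0,85,0,0,0.201,0,0,0,85
end [ 0.421  -0.2265  0.03  ]
```

Emit:
jog_arm:
  commands: [-0.055, -0.184, -0.003, 0, 0, -0.051, 85, -0.102, -0.345, -0.004, 0, 0, -0.097, 85, -0.131, -0.462, -0.007, 0, -0.003, -0.128, 85, -0.125, -0.464, -0.006, 0, -0.003, -0.128, 85, -0.12, -0.465, -0.006, 0, -0.002, -0.129, 85, -0.113, -0.466, -0.007, 0, -0.003, -0.128, 85, -0.08, -0.351, -0.004, 0, 0, -0.097, 85, -0.041, -0.188, -0.002, 0, 0, -0.051, 85, 0, 0, 0, 0, 0, 0, 85]

```text
t: 52.72
tool_pos: [0.4211, -0.2268, 0.1605]
tool_rot: [2.221, 2.219, 0.003]
contact_force: [-0.1, -0.1, 0.5]
opening: 0.0849
grip_force: 0.0
```

Emit:
jog_arm:
  commands: [0, 0, 0.202, 0, 0, 0, 85, 0, 0, 0.377, 0, 0, 0, 85, 0, 0, 0.504, 0, 0, 0, 85, 0, 0, 0.504, 0, 0, 0, 85, 0, 0, 0.378, 0, 0, 0, 85, 0, 0, 0.201, 0, 0, 0, 85, 0, 0, 0, 0, 0, 0, 85, 0, 0, 0, 0, 0, 0, 40, 0, 0, 0, 0, 0, 0, 40, 0, 0, 0, 0, 0, 0, 40, 0, 0, 0, 0, 0, 0, 40, 0, 0, 0, 0, 0, 0, 40]

```text
t: 54.22
tool_pos: [0.4231, -0.2277, 0.0326]
tool_rot: [2.218, 2.218, 0.003]
contact_force: [-1.1, 0.5, 5.3]
opening: 0.0544
grip_force: 64.4
```

```bash
cat > place.py <<'E'
from h import *
import sys
x,y=float(sys.argv[1]),float(sys.argv[2])
o=ctrl.get_obs();print(o['tool_pos'],o['t'],o['opening'])
p=o['tool_pos']
e=plan([(p[0],p[1],.16,1.571,6,40)])
e=plan([(x,y,.16,1.49,9,40)],e)
plan([(x,y,p[2]+.008,1.49,6,40)],e)
E
python3 place.py .5935 -.279
```

```text
[ 0.42314354 -0.22769387  0.03262415] 54.225 0.05442467655521554
6 rows
0,0.001,-0.197,0.005,0.002,0,40,-0.001,0.002,-0.371,0.008,0.004,0,40,-0.001,0.001,-0.493,0.012,0.005,0,40,0,0.002,-0.494,0.011,0.005,0.001,40,-0.001,0,-0.37,0.008,0.003,0,40,0,0,-0.198,0.005,0.002,0,40
end [ 0.4231 -0.2277  0.16  ]
9 rows
-0.047,0.156,0,0,0,0.044,40,-0.086,0.292,0,0,0,0.084,40,-0.113,0.39,0,0,0,0.111,40,-0.107,0.392,0,0,0,0.11,40,-0.104,0.392,0,0,0,0.111,40,-0.099,0.394,0,0,0,0.111,40,-0.095,0.395,0,0,0,0.111,40,-0.068,0.297,0,0,0,0.084,40,-0.035,0.159,0,0,0,0.044,40
end [ 0.5935 -0.279   0.16  ]
6 rows
0,0,0.185,0,0,0,40,0,0,0.347,0,0,0,40,0,0,0.463,0,0,0,40,0,0,0.463,0,0,0,40,0,0,0.347,0,0,0,40,0.001,0,0.185,0,0,0,40
end [ 0.5935 -0.279   0.0406]
```

Emit:
jog_arm:
  commands: [0, 0, -0.197, 0, 0, 0, 40, 0, 0, -0.371, 0, 0, 0, 40, 0, 0, -0.493, 0, 0, 0, 40, 0, 0, -0.494, 0, 0, 0, 40, 0, 0, -0.37, 0, 0, 0, 40, 0, 0, -0.198, 0, 0, 0, 40, -0.047, 0.156, 0, 0, 0, 0.044, 40, -0.086, 0.292, 0, 0, 0, 0.084, 40, -0.113, 0.39, 0, 0, 0, 0.111, 40, -0.107, 0.392, 0, 0, 0, 0.11, 40, -0.104, 0.392, 0, 0, 0, 0.111, 40, -0.099, 0.394, 0, 0, 0, 0.111, 40, -0.095, 0.395, 0, 0, 0, 0.111, 40, -0.068, 0.297, 0, 0, 0, 0.084, 40, -0.035, 0.159, 0, 0, 0, 0.044, 40, 0, 0, 0, 0, 0, 0, 40]

```text
t: 56.22
tool_pos: [0.5921, -0.2779, 0.1575]
tool_rot: [2.309, 2.13, 0.002]
contact_force: [-0.6, 0.7, -3.2]
opening: 0.055
grip_force: 64.5
```

Emit:
jog_arm:
  commands: [0, 0, 0.185, 0, 0, 0, 40, 0, 0, 0.347, 0, 0, 0, 40, 0, 0, 0.463, 0, 0, 0, 40, 0, 0, 0.463, 0, 0, 0, 40, 0, 0, 0.347, 0, 0, 0, 40, 0, 0, 0.15, 0, 0, 0, 40, 0, 0, 0, 0, 0, 0, 40]

```text
t: 57.1
tool_pos: [0.5921, -0.278, 0.0409]
tool_rot: [2.309, 2.129, 0.002]
contact_force: [0.3, -0.1, -5.0]
opening: 0.0546
grip_force: 64.4
```

Emit:
jog_arm:
  commands: [0, 0, 0.03, 0, 0, 0, 40, 0, 0, 0.025, 0, 0, 0, 40, 0, 0, 0, 0, 0, 0, 58, 0, 0, 0, 0, 0, 0, 66, 0, 0, 0, 0, 0, 0, 76, 0, 0, 0, 0, 0, 0, 78, 0, 0, -0.2, 0, 0, 0, 78, 0, 0, -0.6, 0, 0, 0, 78, 0, 0, -0.7, 0, 0, 0, 78, 0, 0, -0.4, 0, 0, 0, 85, 0, 0, -0.1, 0, 0, 0, 85]

```text
t: 58.48
tool_pos: [0.5935, -0.2789, 0.1619]
tool_rot: [2.304, 2.125, 0.005]
contact_force: [0.3, 0.3, -0.5]
opening: 0.0849
grip_force: 0.0
```

```bash
python3 - <<'E'
from h import *
o=ctrl.get_obs();print(o['tool_pos'],o['t'])
cores('top','core_1',.45);cores('scene','core_1',.5)
e=plan([(.428,-.328,.16,1.571,8,85)])
plan([(.428,-.328,.03,1.571,6,85)],e)
E
```

```text
[ 0.59347206 -0.27890833  0.16193778] 58.475
top core_1 0.56 ztop 0.077 mean [ 0.598 -0.189  0.074] mid [ 0.5983 -0.1895  0.0738] [0.053 0.052 0.014]
scene core_1 0.95 ztop 0.071 mean [ 0.433 -0.324  0.069] mid [ 0.4301 -0.3267  0.0664] [0.054 0.056 0.011]
scene core_1 0.71 ztop 0.075 mean [ 0.599 -0.273  0.074] mid [ 0.5964 -0.2763  0.0716] [0.054 0.055 0.012]
scene core_1 0.55 ztop 0.075 mean [ 0.605 -0.184  0.074] mid [ 0.6024 -0.1861  0.0715] [0.056 0.055 0.012]
scene core_1 0.51 ztop 0.059 mean [0.547 0.154 0.056] mid [0.5403 0.1517 0.0586] [0.142 0.145 0.019]
8 rows
-0.067,-0.168,-0.004,0.001,-0.001,-0.051,85,-0.124,-0.316,-0.006,0.001,-0.001,-0.097,85,-0.161,-0.422,-0.009,0.001,-0.001,-0.128,85,-0.156,-0.425,-0.008,0.001,-0.002,-0.129,85,-0.151,-0.427,-0.009,0.002,-0.001,-0.129,85,-0.144,-0.428,-0.008,0.001,-0.002,-0.128,85,-0.105,-0.323,-0.007,0.001,-0.001,-0.097,85,-0.054,-0.173,-0.003,0.001,0,-0.051,85
end [ 0.428 -0.328  0.16 ]
6 rows
0,0,0.202,0,0,0,85,0,0,0.377,0,0,0,85,0,0,0.504,0,0,0,85,0,0,0.504,0,0,0,85,0,0,0.378,0,0,0,85,0,0.001,0.202,0,0,0,85
end [ 0.428 -0.328  0.03 ]
```

Emit:
jog_arm:
  commands: [-0.067, -0.168, -0.004, 0, 0, -0.051, 85, -0.124, -0.316, -0.006, 0, 0, -0.097, 85, -0.161, -0.422, -0.009, 0, 0, -0.128, 85, -0.156, -0.425, -0.008, 0, 0, -0.129, 85, -0.151, -0.427, -0.009, 0, 0, -0.129, 85, -0.144, -0.428, -0.008, 0, 0, -0.128, 85, -0.105, -0.323, -0.007, 0, 0, -0.097, 85, -0.054, -0.173, -0.003, 0, 0, -0.051, 85, 0, 0, 0, 0, 0, 0, 85]

```text
t: 59.8
tool_pos: [0.4278, -0.3286, 0.161]
tool_rot: [2.221, 2.219, 0.003]
contact_force: [-0.4, 0.9, -0.3]
opening: 0.0851
grip_force: 0.0
```

Emit:
jog_arm:
  commands: [0, 0, 0.202, 0, 0, 0, 85, 0, 0, 0.377, 0, 0, 0, 85, 0, 0, 0.504, 0, 0, 0, 85, 0, 0, 0.504, 0, 0, 0, 85, 0, 0, 0.378, 0, 0, 0, 85, 0, 0, 0.201, 0, 0, 0, 85, 0, 0, 0, 0, 0, 0, 85, 0, 0, 0, 0, 0, 0, 40, 0, 0, 0, 0, 0, 0, 40, 0, 0, 0, 0, 0, 0, 40, 0, 0, 0, 0, 0, 0, 40, 0, 0, 0, 0, 0, 0, 40]

```text
t: 61.3
tool_pos: [0.4298, -0.3295, 0.0329]
tool_rot: [2.218, 2.218, 0.002]
contact_force: [-1.3, -0.4, 7.4]
opening: 0.0547
grip_force: 64.6
```

```bash
python3 place.py .5862 -.3687
```

```text
[ 0.4298265  -0.3294748   0.03286155] 61.3 0.05470587978531094
6 rows
0,0.001,-0.197,0.004,0.002,0,40,-0.001,0.001,-0.37,0.008,0.005,0,40,-0.001,0.002,-0.492,0.01,0.006,0,40,-0.001,0.001,-0.493,0.011,0.005,0,40,0,0.001,-0.37,0.007,0.005,0.001,40,0,0,-0.197,0.005,0.002,0,40
end [ 0.4298 -0.3295  0.16  ]
9 rows
-0.036,0.143,0,0,0,0.044,40,-0.066,0.268,0,0,0,0.084,40,-0.085,0.358,0,0,0,0.11,40,-0.081,0.359,0,0,0,0.111,40,-0.077,0.36,0,0,0,0.111,40,-0.073,0.36,0,0,0,0.111,40,-0.069,0.362,0,0,0,0.111,40,-0.049,0.272,0,0,0,0.083,40,-0.025,0.145,0,0,0,0.045,40
end [ 0.5862 -0.3687  0.16  ]
6 rows
0,0,0.185,0,0,0,40,0,0,0.346,0,0,0,40,0,0,0.462,0,0,0,40,0,0,0.462,0,0,0,40,0,0,0.346,0,0,0,40,0,0,0.185,0,0,0,40
end [ 0.5862 -0.3687  0.0408]
```

Emit:
jog_arm:
  commands: [0, 0, -0.197, 0, 0, 0, 40, 0, 0, -0.37, 0, 0, 0, 40, 0, 0, -0.492, 0, 0, 0, 40, 0, 0, -0.493, 0, 0, 0, 40, 0, 0, -0.37, 0, 0, 0, 40, 0, 0, -0.197, 0, 0, 0, 40, -0.036, 0.143, 0, 0, 0, 0.044, 40, -0.066, 0.268, 0, 0, 0, 0.084, 40, -0.085, 0.358, 0, 0, 0, 0.11, 40, -0.081, 0.359, 0, 0, 0, 0.111, 40, -0.077, 0.36, 0, 0, 0, 0.111, 40, -0.073, 0.36, 0, 0, 0, 0.111, 40, -0.069, 0.362, 0, 0, 0, 0.111, 40, -0.049, 0.272, 0, 0, 0, 0.083, 40, -0.025, 0.145, 0, 0, 0, 0.045, 40, 0, 0, 0, 0, 0, 0, 40]

```text
t: 63.3
tool_pos: [0.5854, -0.3674, 0.1574]
tool_rot: [2.309, 2.13, 0.002]
contact_force: [-0.9, 0.4, -4.1]
opening: 0.055
grip_force: 64.6
```

Emit:
jog_arm:
  commands: [0, 0, 0.185, 0, 0, 0, 40, 0, 0, 0.346, 0, 0, 0, 40, 0, 0, 0.462, 0, 0, 0, 40, 0, 0, 0.462, 0, 0, 0, 40, 0, 0, 0.346, 0, 0, 0, 40, 0, 0, 0.15, 0, 0, 0, 40, 0, 0, 0, 0, 0, 0, 40]

```text
t: 64.18
tool_pos: [0.585, -0.3675, 0.041]
tool_rot: [2.309, 2.129, 0.003]
contact_force: [0.2, -1.2, -3.5]
opening: 0.0551
grip_force: 64.5
```

Emit:
jog_arm:
  commands: [0, 0, 0.03, 0, 0, 0, 40, 0, 0, 0.025, 0, 0, 0, 40, 0, 0, 0, 0, 0, 0, 58, 0, 0, 0, 0, 0, 0, 66, 0, 0, 0, 0, 0, 0, 76, 0, 0, 0, 0, 0, 0, 78, 0, 0, -0.2, 0, 0, 0, 78, 0, 0, -0.6, 0, 0, 0, 78, 0, 0, -0.7, 0, 0, 0, 78, 0, 0, -0.7, 0, 0, 0, 85, 0, 0, -0.3, 0, 0, 0, 85, -0.5, -0.5, 0, 0, 0, 0, 85, -0.7, -0.7, 0, 0, 0, 0, 85, -0.5, -0.5, 0, 0, 0, 0, 85, 0, 0, 0, 0, 0, 0, 85]

```text
t: 66.05
tool_pos: [0.4726, -0.4625, 0.1871]
tool_rot: [2.313, 2.125, 0.003]
contact_force: [0.8, -0.4, -0.5]
opening: 0.0851
grip_force: 0.0
```

```bash
python3 hl.py; python3 - <<'E'
from h import *
o=ctrl.get_obs();print(o['tool_pos'],o['t'])
snap('top','top9.png'); d=snap('scene')
cv2.imwrite('pics/s9.png',cv2.resize(d['image'][110:290,90:400,::-1],(800,465),interpolation=cv2.INTER_CUBIC))
cores('top','core_1',.4);cores('scene','core_1',.5);cores('top','knob_grip');cores('scene','core_red',.5);cores('scene','jaw_a',.4)
E
```

```text
handle low [0.4778 0.1224 0.0536] [0.4743 0.1152 0.0351] [0.4802 0.1285 0.0697] 73
lug [0.603  0.1813 0.0543] [0.6024 0.1815 0.0543] 50 px [239.26 334.48]
handle px [194.66 323.68]
[ 0.47388565 -0.46147562  0.18727538] 66.1
top core_1 0.83 ztop 0.076 mean [ 0.584 -0.368  0.074] mid [ 0.5853 -0.3677  0.0733] [0.055 0.055 0.013]
top core_1 0.77 ztop 0.077 mean [ 0.591 -0.279  0.074] mid [ 0.5913 -0.2792  0.0736] [0.053 0.053 0.013]
top core_1 0.64 ztop 0.076 mean [ 0.598 -0.189  0.074] mid [ 0.5988 -0.1898  0.074 ] [0.056 0.054 0.013]
scene core_1 0.97 ztop 0.075 mean [ 0.605 -0.184  0.074] mid [ 0.6018 -0.1858  0.0715] [0.056 0.057 0.012]
scene core_1 0.72 ztop 0.076 mean [ 0.598 -0.274  0.074] mid [ 0.5954 -0.2768  0.0713] [0.054 0.057 0.012]
scene core_1 0.61 ztop 0.075 mean [ 0.591 -0.362  0.074] mid [ 0.5883 -0.3655  0.0715] [0.058 0.103 0.012]
top knob_grip 0.7 ztop 0.027 mean [ 0.591 -0.283  0.026] mid [ 0.591  -0.2796  0.0247] [0.119 0.304 0.016]
top knob_grip 0.66 ztop 0.059 mean [0.559 0.213 0.056] mid [0.5591 0.204  0.0556] [0.021 0.043 0.014]
scene core_red 0.97 ztop 0.121 mean [0.584 0.103 0.12 ] mid [0.58   0.1029 0.1172] [0.059 0.054 0.012]
scene core_red 0.97 ztop 0.072 mean [0.302 0.259 0.07 ] mid [0.297  0.2592 0.068 ] [0.06  0.056 0.012]
scene core_red 0.76 ztop 0.072 mean [0.399 0.21  0.07 ] mid [0.3946 0.2096 0.0675] [0.056 0.052 0.012]
scene core_red 0.6 ztop 0.071 mean [ 0.363 -0.025  0.07 ] mid [ 0.3577 -0.0262  0.0674] [0.057 0.055 0.012]
scene jaw_a 0.8 ztop 0.073 mean [0.618 0.078 0.071] mid [0.616  0.0774 0.0686] [0.032 0.032 0.011]
scene jaw_a 0.73 ztop 0.073 mean [0.609 0.138 0.07 ] mid [0.6071 0.1369 0.0686] [0.03  0.033 0.012]
scene jaw_a 0.69 ztop 0.073 mean [0.547 0.133 0.071] mid [0.5471 0.1337 0.0693] [0.033 0.023 0.011]
scene jaw_a 0.47 ztop 0.073 mean [0.559 0.06  0.07 ] mid [0.5572 0.06   0.0686] [0.026 0.019 0.011]
```

View pics/top9.png

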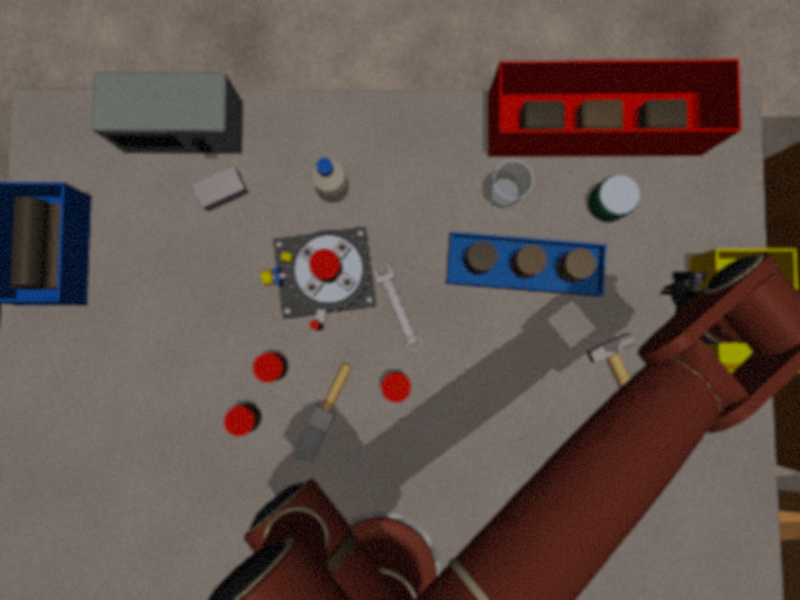

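View pics/s9.png

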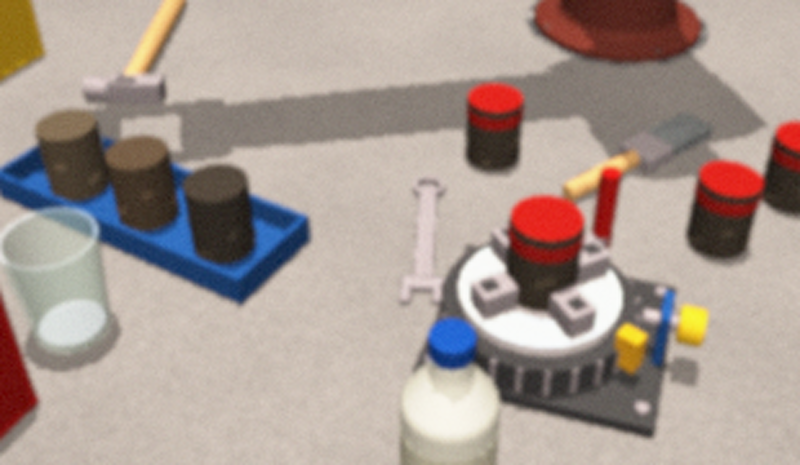

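The top view shows three grey cores standing in the tray (px 482,257; 530,261; 580,265) and the red core in the chuck (px 325,264). The bottle and beaker have not moved. The scene crop shows the knob home (px 692,325) and the red core upright between the jaws (px 545,250). I'm handing it in.

```bash
python3 -c "
from h import *
print(job.finish_job())"
```

```text
the job is handed in; nothing more can be done
None
```

I handed the job in at about 66 s but got no verdict back: the red-topped core is clamped upright in the chuck, the lock knob is home, all three loose grey cores stand in the blue tray, and the bottle and beaker haven't moved; jaw force and ring angle were inferred from handle pushes and camera views (about 7 N per jaw, ring near 1.0 rad), not read directly.

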